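# Close up the fume extractor's filter door

### The job

A fresh filter is in the bench fume extractor: close its sloping filter door fully and do up both quarter-turn wing fasteners. Press each one in, feeling for its slot, and turn it a quarter turn clockwise until it catches and stays caught when you let go. Leave the paint jars and the other things on the bench where they are.

Things in the scene. Friction and masses are not known exactly. Their poses are not given: they have to be found in the camera images.
- extractor: bench fume extractor, cream sheet-metal case 320 x 320 mm, fixed; origin on the bench under its centre, x to its rear, y to its left, z up. Front wall 65 mm high at x = -160 mm; from its top a filter door slopes up at 35 deg from level to a hinge line at x = 12 mm, height 185.5 mm; behind that a flat top. Under the door, in the case, sit the fasteners' two receptacles.
- door (a joint): opening of the filter door in rad: 0 = shut on the slope, up to 1.0; starts at 0.3 to 0.7. Hinged along its upper (rear) edge. Stiff friction hinge: it stays where it is left; about 2 to 6 N near the lower edge closes it.
- door_hinge (a point): middle of the door's hinge line; axes move with the door: -x runs down the door to its free lower edge (at x = -205 mm), y along the hinge line, z square out of the outer face. The plate is 300 mm wide and 6 mm thick, z = 0 to 6 mm. The fasteners' axes stand square to it at x = -155, y = +90 (left) and -90 mm (right).
- door_edge (a point): point on the door's outer face, midway between its sides, 180 mm down from the hinge line; same axes as door_hinge. A clear place to push the door shut.
- light_bar (a point): middle of the underside of the extractor's lamp: a slim level aluminium bar 330 mm long (along the extractor's y), 24 mm deep, 16 mm high, held about 293 mm above the bench over the door's lower part by two thin arms at its ends. It stands above the fasteners and bars the way from straight above: come from the front, along the fastener's axis.
- left_head (a point): centre of the black wing of the left (+y) fastener: a bar 38 long, 9 thick, 26 mm high on a flange 38 mm across whose top lies 13 mm below this point. x along the wing (white line on its +x half), z out of the door along the axis. Sprung out, the point stands 30.5 mm off the door's outer face. Pressing on the flange or pinching the wing both work.
- left_turn (a joint): turn of the left wing, rad, clockwise seen from outside (about its -z). 0: wing up and down the slope, white line uphill; 1.57: wing level. Limits -0.8 and 2.2, slight friction; starts at -0.6 to 0.5. Its pin enters the hidden slot only within about 0.1 rad of the slot's angle, which is 0 +- 0.35 (floating receptacle). From the slot, pressed down, a quarter turn ends at a firm stop.
- left_depth (a joint): press of the left head, m: 0 sprung out; 0.001 pin stopped on the receptacle, off the slot; 0.0125 bottomed. From the slot it turns only when pressed past 0.0105. Let go part-turned it stays at about 0.010 and may be regrasped; let go at the stop it rises into the notch, to about 0.007: caught. Spring 5 N at first, 12.5 N at the bottom. Door must be shut.
- right_head (a point): centre of the black wing of the right (-y) fastener: a bar 38 long, 9 thick, 26 mm high on a flange 38 mm across whose top lies 13 mm below this point. x along the wing (white line on its +x half), z out of the door along the axis. Sprung out, the point stands 30.5 mm off the door's outer face. Pressing on the flange or pinching the wing both work.
- right_turn (a joint): turn of the right wing, rad, clockwise seen from outside (about its -z). 0: wing up and down the slope, white line uphill; 1.57: wing level. Limits -0.8 and 2.2, slight friction; starts at -0.6 to 0.5. Its pin enters the hidden slot only within about 0.1 rad of the slot's angle, which is 0 +- 0.35 (floating receptacle). From the slot, pressed down, a quarter turn ends at a firm stop.
- right_depth (a joint): press of the right head, m: 0 sprung out; 0.001 pin stopped on the receptacle, off the slot; 0.0125 bottomed. From the slot it turns only when pressed past 0.0105. Let go part-turned it stays at about 0.010 and may be regrasped; let go at the stop it rises into the notch, to about 0.007: caught. Spring 5 N at first, 12.5 N at the bottom. Door must be shut.
- jar_blue_center (a point): white plastic paint jar with blue lid, 54 mm across, 60 mm tall, on the bench beside the extractor's left side (its +y side); point at its centre, half-way up. Bystander: leave it where it is.
- jar_red_center (a point): white plastic paint jar with red lid, 54 mm across, 60 mm tall, on the bench just in front of the extractor; point at its centre, half-way up. Bystander: leave it where it is.
- jar_yellow_center (a point): white plastic paint jar with yellow lid, 54 mm across, 60 mm tall, on the bench beside the extractor's right side (its -y side); point at its centre, half-way up. Bystander: leave it where it is.
- brush_pot_center (a point): terracotta pot, 76 mm across and 100 mm tall, with brushes up to about 225 mm above the bench; point at its centre, half-way up. Bystander: leave it where it is.
- mixing_dish_center (a point): low white porcelain mixing dish, 124 mm across, 12 mm tall; point at its centre, half-way up. Bystander: leave it where it is.
- old_filter_center (a point): used filter cassette lying flat, 150 x 240 x 33 mm; point at its centre, half-way up. Bystander: leave it where it is.
- tape_roll_center (a point): roll of masking tape lying flat, 90 mm across, 24 mm tall; point at its centre, half-way up. Bystander: leave it where it is.

How it is judged:
On the way, in this order (a step that is already met when the one before it is completed fails the run):
1. the filter door is pushed fully shut (value of joint door below 0.02 rad), for 0.1 s.
2. one of the two fasteners is pressed in, turned and caught in its notch (((value of joint left_depth between 0.0055 and 0.0092 m and value of joint left_turn above 1 rad) or (value of joint right_depth between 0.0055 and 0.0092 m and value of joint right_turn above 1 rad))), for 0.2 s.
At the end, for the whole second after the job is handed in: The door is fully shut (within 0.02 rad) and both fasteners are caught and at rest: each wing turned clockwise to about level (more than 1.0 rad), its head held in at 5.5 to 9.2 mm by its pin in the notch, with nothing pressing on it (value of joint door below 0.02 rad and value of joint left_depth between 0.0055 and 0.0092 m and value of joint each of left_turn, right_turn above 1 rad and value of joint right_depth between 0.0055 and 0.0092 m and velocity of joint each of left_turn, right_turn below 0.05 rad/s); the robot touches nothing.
It fails at once if a bystander (paint jar, brush pot, dish, old filter or tape roll) is moved by more than 30 mm (distance of any of jar_blue_center, jar_red_center, jar_yellow_center, brush_pot_center, mixing_dish_center, old_filter_center, tape_roll_center from where it was at the start of the episode above 0.03 m).
It also fails if it takes over 72 s, if anything falls off the work surface, if the arm or the gripper's body presses on something with over 40 N, if the wrist force passes 120 N, or if a joint passes its speed limit or range.

### The arm

A 6-joint arm with a two-finger parallel gripper is mounted at the origin on the work surface. World frame = base frame: x ahead of the robot, y to its left, z up, the work surface at z = 0. Lengths are in m, angles in rad, forces in N, time in s.
With the tool pointing down it reaches from about 0.425 to 0.95 m from the base axis. Payload 3.5 kg.
Tool frame: the origin (TCP) lies at the very end of the fingers, on their centre line; the grasp point (between the pads) lies 19 mm behind it; z points along the fingers, y is the direction in which the jaws open and shut (so a half turn about z gives the same grasp; the last joint's range is limited). The gripper opens to 85 mm and grips with 20 to 120 N. Pads are 22 mm wide; open, the fingers measure 114 mm over their backs; the gripper's body (76 mm by 85 mm) begins 54 mm behind the grasp point. The pads swing forward as they close: fully open they stand 13 mm farther back than shut.
Start: joints at [-1.258, 0.286, 1.577, -0, 1.279, -0.15], TCP at [0.301, -0.604, 0.231] pointing down, gripper open.
Joint ranges: [-2.77, 2.77], [-0.9, 2.22], [0.21, 2.48], [-1.53, 4.67], [0.24, 2.81], [-2.84, 2.84]. Speed limits (rad/s): [2.79, 2.79, 3.14, 3.14, 3.14, 3.14].

### API

Orientations are given as a unit quaternion [x, y, z, w].
In Python, from plant import get_state, read_camera, sign_off gives the robot as it stands.
- The arm moves only by the tool step_arm, never from a script. Its argument "targets" is a list that holds one entry, the list of rows, each a list of 5 numbers: the opening, from 0 (shut) to 1 (fully open), then the shift along the tool's x, y, z each as a share of 4 cm, from -1 to 1, then the turn about the tool's z as a share of 5 degrees, from -1 to 1. A call has 1 to 10 rows; each row shifts and turns the commanded pose from where the row before left it, along the tool's axes as they then stand; what a row does not reach is not made up. A row lasts 1/12 s, in which the tool goes at most 41.7 mm and 7.16 degrees, less where a joint would pass 70% of its speed; a pose out of reach is approached as far as the arm can. A call with a number of a shift or a turn outside -1 to 1 is refused whole. A call with a gripper value outside its range is refused whole. The fingers move at their own pace and stop on an object; "squeeze" is the grip in N (left out, the last holds). Time passes only in rows, so rows that do not move let the fingers close. It gives the time, the measured TCP pose, the force and the opening at its end, in the units of the state.
- get_state(): the state, without advancing time (a new reading comes with each control period).
- read_camera(name): name is "scene" or "side" or "wrist"; returns a dict with "pixels" (480x640x3 uint8, red, green, blue), "range_z" (480x640 float32, m along the optical axis (not along the pixel's ray), 0 where there is no reading), "mtx" (3x3 intrinsics, pixels), "k1" (the pictures are not rectified: a ray, as slopes to the right and down, at radius r is drawn at 1 + k1 r^2 times it, then the intrinsics apply), "rvec" (rotation vector, rad) and "tvec" (3), from world to camera coordinates, as OpenCV has them. Camera axes: x right, y down, z forward; pixel columns grow to the right and rows downward; lengths in m; the calibration is good to about 2 mm. A picture is of the moment at which its call begins.
- sign_off(): hands the job in, once; it reports no verdict.
The state is a dict: "time": time; "qpos": joint angles; "dq": joint speeds; "joint_efforts": joint torques, N m; "eef_pos": TCP position; "tcp_rot": TCP orientation; "contact_force": force on the tool from outside, world axes, zero at the start; "wrist_torque": the same for the moment, N m; "opening": opening from 0.0 (shut) to 1.0 (fully open).
Only numpy, scipy, OpenCV 4.12 (cv2) and the standard library are available. Lean on these libraries where they do the work, as an engineer would, in place of code of your own. Each camera call takes 0.05 s, during which the arm holds its last target.

## Working session

There is one attempt and no reset: what is moved stays moved. The work goes in short steps, Python scripts to look and compute and a tool call to move; the robot and the scene stay as the last step left them, time stands still between calls to the robot, and variables do not carry over. Pictures are saved under pics/ and viewed, and the job is handed in when it is done.

Besides the shell and the picture viewer there is one more tool, called after "Request:" by a JSON object that holds its "fn" and its "kwargs", one argument or row to a line. step_arm: Moves the arm, as the interface text tells. Shift numbers are shares of 4 cm and turn numbers shares of 5 degrees, none past 1 either way. Its arguments: {"type":"object","properties":{"targets":{"type":"array"},"squeeze":{"type":"number"}},"required":["targets"]}

```bash
ls; mkdir -p pics
cat > h.py <<'E'
import numpy as np, cv2
from scipy.spatial.transform import Rotation as R
from plant import get_state, read_camera, sign_off
def snap(n,f):
    c=read_camera(n); cv2.imwrite('pics/'+f,cv2.cvtColor(c['pixels'],cv2.COLOR_RGB2BGR)); np.savez('pics/'+f[:-4]+'.npz',**c); return c
def load(f): return dict(np.load('pics/'+f+'.npz'))
def Rt(c): return cv2.Rodrigues(np.array(c['rvec'],float).reshape(3))[0],np.array(c['tvec'],float).reshape(3)
def ray(c,u,v):
    K=np.array(c['mtx'],float);k=float(c['k1'])
    x=(u-K[0,2])/K[0,0];y=(v-K[1,2])/K[1,1];a,b=x,y
    for _ in range(20):
        s=1+k*(a*a+b*b);a,b=x/s,y/s
    return np.array([a,b,1.0])
def px(c,u,v,r=1):
    z=c['range_z'][int(v)-r:int(v)+r+1,int(u)-r:int(u)+r+1];z=z[z>0];z=np.median(z)
    M,t=Rt(c);return M.T@(ray(c,u,v)*z-t)
def proj(c,p):
    M,t=Rt(c);q=M@np.asarray(p)+t;a,b=q[:2]/q[2];s=1+float(c['k1'])*(a*a+b*b);K=np.array(c['mtx'])
    return np.array([K[0,0]*a*s+K[0,2],K[1,1]*b*s+K[1,2]])
def cloud(c):
    K=np.array(c['mtx'],float);k=float(c['k1']);v,u=np.mgrid[:480,:640]
    x=(u-K[0,2])/K[0,0];y=(v-K[1,2])/K[1,1];a,b=x.copy(),y.copy()
    for _ in range(20):
        s=1+k*(a*a+b*b);a,b=x/s,y/s
    z=c['range_z'];P=np.stack([a*z,b*z,z],-1);M,t=Rt(c)
    W=(P-t)@M; W[z<=0]=np.nan
    return W
E
python3 - <<'E'
from h import *
print(get_state())
for n in ['scene','side','wrist']:
    c=snap(n,n+'0.png'); M,t=Rt(c); print(n,c['mtx'],c['k1'],-M.T@t)
E
```

```text
pics
{'time': 0.0, 'qpos': array([-1.25800428e+00,  2.87187175e-01,  1.57816428e+00,  1.32446289e-05,
        1.27856747e+00, -1.49996630e-01]), 'dq': array([ 0.00015065,  0.00115313,  0.00140098,  0.00102287, -0.001046  ,
       -0.002255  ]), 'joint_efforts': array([ 2.93834628e-04, -4.05973470e+01, -2.92629075e+01, -1.34811889e-04,
        5.75777725e-03,  5.42423237e-06]), 'eef_pos': array([ 0.30118171, -0.60336284,  0.2299397 ]), 'tcp_rot': array([ 9.73347352e-01,  2.29332902e-01, -8.82536701e-05, -1.15979939e-03]), 'contact_force': array([ 0.15005253, -0.23759264, -0.19449645]), 'wrist_torque': array([-0.04117092, -0.01568995,  0.0514948 ]), 'opening': 1.0047763564364844}
scene [[612.88183109   0.         338.77369704]
 [  0.         612.88183109 235.93325535]
 [  0.           0.           1.        ]] -0.09201892553895896 [ 1.75969444 -0.07536037  1.50958102]
side [[542.76543248   0.         312.51787634]
 [  0.         542.76543248 244.05944593]
 [  0.           0.           1.        ]] 0.026409933474237052 [-0.13240864  1.01509514  1.35507948]
wrist [[370.13457894   0.         319.93399031]
 [  0.         370.13457894 235.5230485 ]
 [  0.           0.           1.        ]] -0.025537263169983122 [ 0.36925705 -0.56928193  0.37237431]
```

View pics/scene0.png

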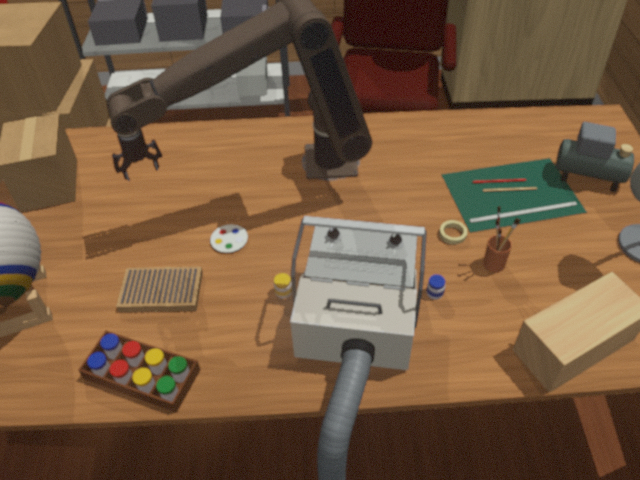

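View pics/side0.png

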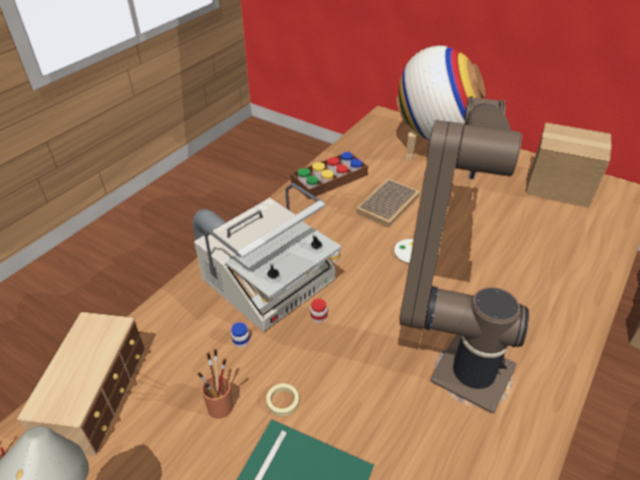

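View pics/wrist0.png

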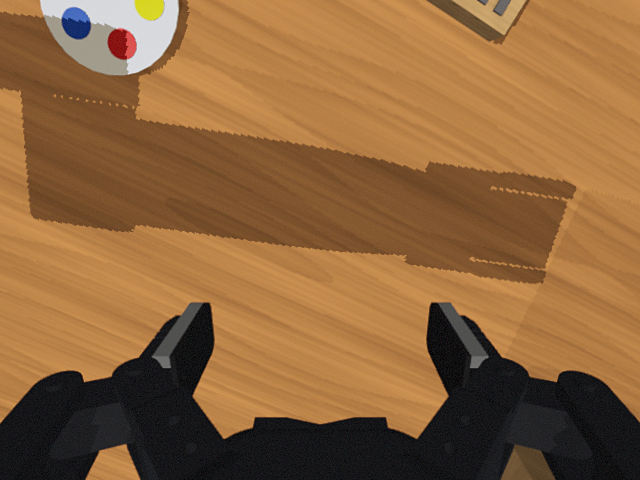

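Run:
```python
import cv2,numpy as np
a=cv2.imread('pics/scene0.png')[205:370,270:440];cv2.imwrite('pics/c1.png',cv2.resize(a,None,fx=4.5,fy=3.6,interpolation=cv2.INTER_CUBIC))
a=cv2.imread('pics/side0.png')[170:340,180:360];cv2.imwrite('pics/c2.png',cv2.resize(a,None,fx=4,fy=3.5,interpolation=cv2.INTER_CUBIC))
```

```text
(no output)
```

View pics/c1.png

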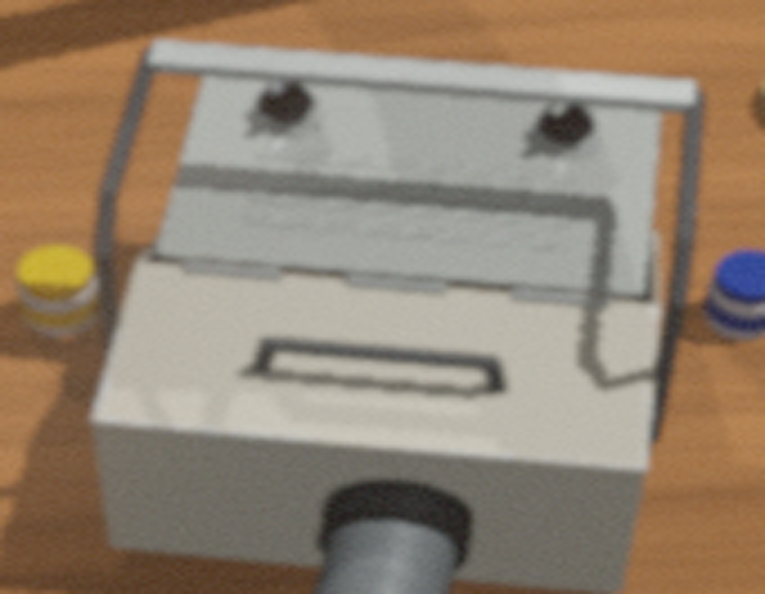

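View pics/c2.png

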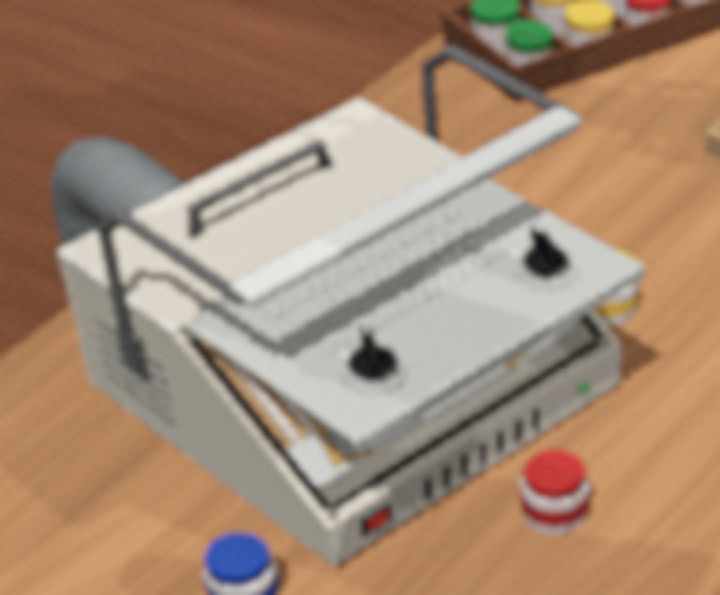

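Run:
```python
from h import *
from scipy.optimize import least_squares
S=load('scene0');D=load('side0');cs=cloud(S);cd=cloud(D)
W=np.concatenate([cs.reshape(-1,3),cd.reshape(-1,3)])
W=W[np.isfinite(W).all(1)]
f=lambda x,y:(270+x/4.5,205+y/3.6)
g=lambda x,y:(180+x/4,170+y/3.5)
for nm,p in dict(topRearR=(95,420),topRearL=(645,465),hingeR=(150,262),hingeL=(655,300),barR=(155,52),barL=(690,92)).items(): 
    u,v=f(*p);print(nm,px(S,u,v,0))
for nm,p in dict(barR=(560,118),barL=(250,288),headL=(372,355),headR=(545,255),doorL=(355,440),doorR=(635,272),frontbotL=(340,555)).items():
    u,v=g(*p);print(nm,px(D,u,v,0))
m=(abs(W[:,2]-.1855)<.012)&(W[:,0]>.4)&(W[:,0]<1.1)&(abs(W[:,1])<.4);P=W[m]
print('top',len(P),P.min(0),P.max(0))
m=(W[:,2]>.28)&(W[:,2]<.33)&(W[:,0]>.4)&(W[:,0]<1.1)&(abs(W[:,1])<.4);P=W[m];print('bar',len(P),np.median(P,0),P.min(0),P.max(0))
c=P.mean(0);u,s,vt=np.linalg.svd(P-c);print(c,vt[0],(P-c)@vt[0]@np.ones(0) if 0 else ((P-c)@vt[0]).min(),((P-c)@vt[0]).max())
```

```text
topRearR [ 0.84400485 -0.14706214  0.18315948]
topRearL [0.9067455  0.16427432 0.18699011]
hingeR [ 0.67867946 -0.11208326  0.15627864]
hingeL [0.75590037 0.19294255 0.18036114]
barR [ 0.60162863 -0.09957924  0.31236443]
barL [0.65806542 0.21761611 0.30495963]
barR [ 0.59356576 -0.0910531   0.30731362]
barL [0.65633773 0.21000591 0.30509655]
headL [0.58429273 0.16985021 0.23475623]
headR [ 0.55449674 -0.01098692  0.22366501]
doorL [0.56497113 0.22006806 0.18866947]
doorR [ 0.50241152 -0.06008529  0.19178475]
frontbotL [0.58942275 0.22366314 0.0256389 ]
top 15968 [ 0.49912043 -0.15159153  0.17359168] [0.91157596 0.22749634 0.19749412]
bar 2704 [0.63944804 0.0689264  0.30695862] [ 0.58112216 -0.14251551  0.28013616] [0.83000563 0.22640913 0.31745908]
[0.65403774 0.05918568 0.3059319 ] [1.95706051e-01 9.80662391e-01 6.44833534e-04] -0.18139027358818624 0.16651976124899068
```

Run:
```python
from h import *
st=get_state();p=st['eef_pos'];T=R.from_quat(st['tcp_rot']).as_matrix();print(T)
for n in ['scene0','side0']:
    W=cloud(load(n)).reshape(-1,3);W=W[np.isfinite(W).all(1)]
    L=(W-p)@T
    m=(abs(L[:,0])<.2)&(abs(L[:,1])<.2)&(L[:,2]<0.02)&(L[:,2]>-.45);L=L[m]
    print(n)
    for z in np.arange(0,-.36,-.02):
        k=(L[:,2]<z)&(L[:,2]>=z-.02)
        if k.sum()>3: print('%.2f'%z,k.sum(),np.round(np.percentile(L[k,:2],[1,99],axis=0),3).tolist())
S=load('scene0')
W=np.concatenate([cloud(load(n)).reshape(-1,3) for n in ['scene0','side0']]);W=W[np.isfinite(W).all(1)]
# flat top
m=(abs(W[:,2]-.1855)<.006)&(W[:,0]>.72)&(W[:,0]<1.0)&(abs(W[:,1])<.3);P=W[m];print(np.median(P[:,2]))
print(cv2.minAreaRect(P[:,:2].astype(np.float32)))
# walls: left wall side cam; front wall
```

```text
[[ 8.94810421e-01  4.46445918e-01 -5.94168419e-04]
 [ 4.46446228e-01 -8.94808634e-01  1.80958615e-03]
 [ 2.76215319e-04 -1.88450080e-03 -9.99998186e-01]]
scene0
0.00 10 [[-0.012, -0.048], [0.013, 0.049]]
-0.02 48 [[-0.009, -0.057], [0.015, 0.056]]
-0.04 51 [[-0.011, -0.059], [0.019, 0.059]]
-0.06 194 [[-0.016, -0.073], [0.02, 0.074]]
-0.08 193 [[-0.011, -0.069], [0.022, 0.071]]
-0.10 239 [[-0.012, -0.068], [0.024, 0.068]]
-0.12 83 [[-0.003, -0.063], [0.04, 0.063]]
-0.14 148 [[0.006, -0.036], [0.043, 0.038]]
-0.16 192 [[-0.01, -0.036], [0.043, 0.036]]
-0.18 78 [[0.004, -0.03], [0.037, 0.034]]
-0.20 42 [[0.045, -0.031], [0.061, 0.03]]
-0.22 200 [[0.047, -0.077], [0.069, 0.043]]
-0.24 363 [[-0.046, -0.109], [0.073, 0.045]]
-0.26 689 [[-0.048, -0.175], [0.074, 0.041]]
-0.28 885 [[-0.052, -0.194], [0.079, 0.025]]
-0.30 674 [[-0.044, -0.197], [0.083, -0.031]]
-0.32 429 [[-0.01, -0.198], [0.084, -0.092]]
-0.34 340 [[-0.007, -0.199], [0.082, -0.145]]
side0
0.00 9 [[-0.01, -0.054], [0.01, -0.046]]
-0.02 29 [[-0.011, -0.061], [0.012, -0.041]]
-0.04 14 [[-0.007, -0.068], [0.011, -0.048]]
-0.24 14 [[0.051, -0.109], [0.069, 0.036]]
-0.26 42 [[-0.046, -0.116], [0.07, 0.021]]
-0.28 178 [[-0.053, -0.115], [0.069, 0.017]]
-0.30 142 [[-0.043, -0.113], [0.066, -0.039]]
-0.32 38 [[-0.004, -0.154], [0.054, -0.094]]
-0.34 66 [[-0.007, -0.2], [0.075, -0.147]]
0.18569624601414447
((0.8079155087471008, 0.022570624947547913), (0.34238797426223755, 0.18905426561832428), 87.34228515625)
```

Run:
```python
import cv2
a=cv2.imread('pics/scene0.png')[60:190,90:220];cv2.imwrite('pics/c3.png',cv2.resize(a,None,fx=4.5,fy=4.5,interpolation=cv2.INTER_CUBIC))
```

```text
(no output)
```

View pics/c3.png

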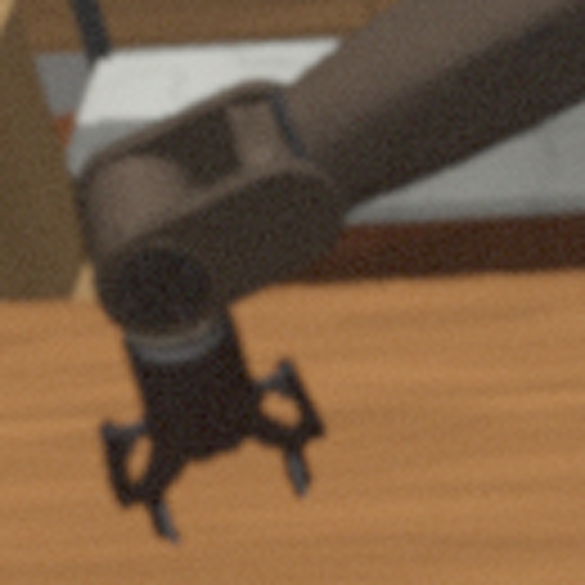

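```bash
cat > fit.py <<'E'
from h import *
from scipy.optimize import least_squares
W=[cloud(load(n)).reshape(-1,3) for n in ['scene0','side0']]
W=[w[np.isfinite(w).all(1)] for w in W]
def ext(p,W):
    c,s=np.cos(p[2]),np.sin(p[2]);d=W[:,:2]-p[:2];return np.c_[d@[c,s],d@[-s,c],W[:,2]]
for use in ([0],[1],[0,1]):
    p=np.array([0.718,0.0395,-.195])
    A=np.concatenate([W[i] for i in use])
    for it in range(8):
        E=ext(p,A);tol=.02 if it<3 else .007
        inz=(E[:,2]>.012)&(E[:,2]<.055)
        f=inz&(abs(E[:,0]+.16)<tol)&(abs(E[:,1])<.14)
        r=(E[:,2]>.012)&(E[:,2]<.17)&(abs(E[:,0]-.16)<tol)&(abs(E[:,1])<.14)
        l=inz&(abs(E[:,1]-.16)<tol)&(abs(E[:,0])<.14)
        rr=inz&(abs(E[:,1]+.16)<tol)&(abs(E[:,0])<.14)
        def res(q):
            return np.concatenate([ext(q,A[f])[:,0]+.16,ext(q,A[r])[:,0]-.16,ext(q,A[l])[:,1]-.16,ext(q,A[rr])[:,1]+.16])
        p=least_squares(res,p,loss='soft_l1',f_scale=.002).x
    print(use,p,f.sum(),r.sum(),l.sum(),rr.sum())
    E=ext(p,A)
    b=(E[:,2]>.28)&(E[:,2]<.325)&(abs(E[:,1])<.15)&(abs(E[:,0]+.09)<.05)
    print('bar',b.sum(),np.percentile(E[b],[2,25,50,75,98],axis=0).round(4).tolist())
    bt=b&(E[:,2]>.303);print(np.polyfit(E[bt,1],E[bt,0],1))
    # door
    d=(abs(E[:,1])<.13)&(E[:,0]>-.19)&(E[:,0]<-.12)&(E[:,2]<.26)&(E[:,2]>.12)&(abs(abs(E[:,1])-.09)>.03)
    q=np.polyfit(E[d,0],E[d,2],1);print('door',d.sum(),q,np.arctan(q[0]),.6109-np.arctan(q[0]))
E
python3 fit.py
```

```text
[0] [ 0.71717885  0.02460801 -0.20191109] 0 2502 8 0
bar 1015 [[-0.107, -0.1469, 0.2976], [-0.0972, -0.0783, 0.3056], [-0.0889, -0.0005, 0.3089], [-0.0842, 0.0748, 0.3112], [-0.0752, 0.144, 0.3155]]
[-0.01386515 -0.09120689]
door 740 [0.0106069  0.19752321] 0.0106064983701336 0.6002935016298664
[1] [ 0.71935434  0.03974633 -0.20267851] 567 2 405 46
bar 740 [[-0.11, -0.144, 0.2947], [-0.1056, -0.0679, 0.3035], [-0.1011, 0.0096, 0.3064], [-0.0923, 0.0827, 0.3083], [-0.0838, 0.1443, 0.312]]
[ 0.00095645 -0.097594  ]
door 745 [-1.12641134e-04  1.93038106e-01] -0.00011264113308116698 0.6110126411330812
[0, 1] [ 0.72006735  0.03961834 -0.20165773] 564 2516 407 46
bar 1740 [[-0.1097, -0.1441, 0.2957], [-0.1028, -0.0709, 0.3045], [-0.094, 0.0055, 0.3077], [-0.0866, 0.0795, 0.3102], [-0.0804, 0.1444, 0.3147]]
[-0.00115002 -0.0943561 ]
door 1464 [0.01245931 0.19623934] 0.012458670133804611 0.5984413298661954
```

Request:
{"fn": "step_arm", "kwargs": {
  "targets": [
    [[0,0.64,-0.63,-0.04,0],[0,0.64,-0.63,-0.04,0],[0,0.64,-0.63,-0.04,0],[0,0.64,-0.63,-0.04,0],[0,0.64,-0.63,-0.04,0],[0,0.64,-0.63,-0.04,0],[0,0.64,-0.63,-0.04,0],[0,0.64,-0.63,-0.04,0],[0,0.64,-0.63,-0.04,0],[0,0.64,-0.63,-0.04,0]]
  ],
  "squeeze": 30
}}

```text
time: 0.98
eef_pos: [0.418, -0.2624, 0.2472]
tcp_rot: [0.973, 0.229, -0.0, -0.0]
contact_force: [0.1, 0.3, 0.4]
opening: 0.004
```

Request:
{"fn": "step_arm", "kwargs": {
  "targets": [
    [[0,0.64,-0.63,-0.04,0],[0,0.64,-0.63,-0.04,0],[0,0.64,-0.63,-0.04,0],[0,0.64,-0.63,-0.04,0],[0,0.64,-0.63,-0.04,0],[0,0.64,-0.63,-0.04,-1],[0,0.64,-0.63,-0.04,-1],[0,0.64,-0.63,-0.04,-1],[0,0.64,-0.63,-0.04,-1],[0,0.6,-0.6,0,-1]]
  ]
}}

```text
time: 1.82
eef_pos: [0.5038, 0.0817, 0.2619]
tcp_rot: [0.9, 0.437, 0.0, 0.0]
contact_force: [0.6, -0.2, -0.5]
opening: 0.001
```

Request:
{"fn": "step_arm", "kwargs": {
  "targets": [
    [[0,0,0,0,-1],[0,0,0,0,-1],[0,0,0,0,-1],[0,0,0,0,-1],[0,0,0,0,-1],[0,0,0,0,-1],[0,0,0,0,-1],[0,0,0,0,-1],[0,0,0,0,-1],[0,0,0,0,-1]]
  ]
}}

```text
time: 2.65
eef_pos: [0.5034, 0.0798, 0.2614]
tcp_rot: [0.631, 0.776, -0.0, -0.0]
contact_force: [0.2, 0.4, -0.7]
opening: -0.0
```

Request:
{"fn": "step_arm", "kwargs": {
  "targets": [
    [[0,0,0,0,-1],[0,0,0,0,-1],[0,0,0,0,-1],[0,0,0,0,-1],[0,0,0,0,-1],[0,0,0,0,-1],[0,0,0,0,-1],[0,0,0,0,-1],[0,0,0,0,-1],[0,0,0,0,-1]]
  ]
}}

```text
time: 3.48
eef_pos: [0.5034, 0.0798, 0.2613]
tcp_rot: [0.244, 0.97, -0.0, -0.0]
contact_force: [0.4, -0.3, 0.1]
opening: -0.003
```

Request:
{"fn": "step_arm", "kwargs": {
  "targets": [
    [[0,0,0,0,-1],[0,0,0,0,-1],[0,0,0,0,-1],[0,0,0,0,-0.4],[0,0,0,0,0],[0,0,0,0,0]]
  ]
}}

```text
time: 3.98
eef_pos: [0.5035, 0.0798, 0.2614]
tcp_rot: [0.101, 0.995, -0.0, -0.0]
contact_force: [0.0, -0.1, 0.2]
opening: -0.002
```

Request:
{"fn": "step_arm", "kwargs": {
  "targets": [
    [[0,-0.55,0,0.55,0],[0,-0.55,0,0.55,0],[0,-0.06,0,0.25,0],[0,-0.06,0,0.25,0],[0,-0.06,0,0.25,0],[0,-0.06,0,0.25,0],[0,-0.06,0,0.25,0],[0,-0.06,0,0.25,0],[0,-0.06,0,0.25,0],[0,-0.06,0,0.25,0]]
  ]
}}

```text
time: 4.82
eef_pos: [0.5657, 0.0674, 0.137]
tcp_rot: [0.1, 0.995, 0.0, 0.0]
contact_force: [-1.7, -0.5, 2.4]
opening: 0.0
```

Request:
{"fn": "step_arm", "kwargs": {
  "targets": [
    [[0,0,0,0.25,0],[0,0,0,0.25,0],[0,0,0,0.25,0],[0,0,0,0.25,0],[0,0,0,0.15,0],[0,0,0,0,0]]
  ]
}}

```text
time: 5.32
eef_pos: [0.564, 0.0672, 0.0892]
tcp_rot: [0.1, 0.995, -0.0, -0.002]
contact_force: [0.3, -0.7, 0.4]
opening: 0.002
```

Request:
{"fn": "step_arm", "kwargs": {
  "targets": [
    [[0,0,0,0.08,0],[0,0,0,0.08,0],[0,0,0,0,0]]
  ]
}}

```text
time: 5.57
eef_pos: [0.5655, 0.0672, 0.085]
tcp_rot: [0.1, 0.995, 0.0, -0.0]
contact_force: [-0.6, 0.2, 0.3]
opening: -0.001
```

Request:
{"fn": "step_arm", "kwargs": {
  "targets": [
    [[0,0,0,0.08,0],[0,0,0,0.05,0],[0,0,0,0,0]]
  ]
}}

```text
time: 5.82
eef_pos: [0.5656, 0.0673, 0.08]
tcp_rot: [0.1, 0.995, 0.0, -0.0]
contact_force: [-0.5, 0.1, 0.9]
opening: -0.001
```

Run:
```python
from h import *
snap('side','side1.png');snap('scene','scene1.png');snap('wrist','wrist1.png')
a=cv2.imread('pics/side1.png')[170:340,180:380];cv2.imwrite('pics/c4.png',cv2.resize(a,None,fx=4,fy=3.5,interpolation=cv2.INTER_CUBIC))
print(get_state()['qpos'])
```

```text
[-5.97631032e-02  2.30523038e-01  1.94511520e+00  6.83696829e-05
  9.66706537e-01 -1.43018469e+00]
```

View pics/c4.png

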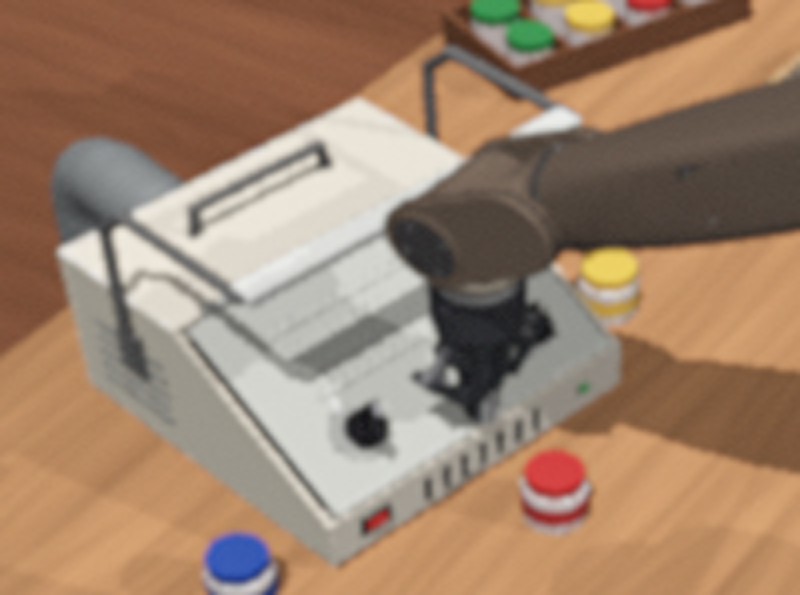

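View pics/wrist1.png

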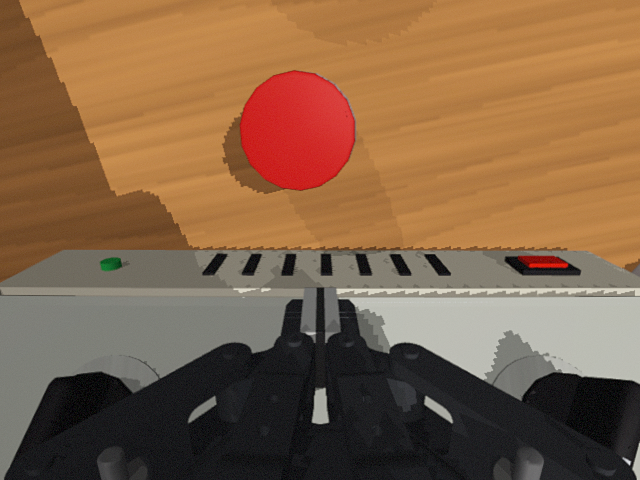

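Run:
```python
from h import *
from fit import ext
p=np.array([0.7198,0.0396,-.2017])
for n in ['side1','scene1','wrist1']:
    C=cloud(load(n)).reshape(-1,3);C=C[np.isfinite(C).all(1)];E=ext(p,C)
    for lo,hi in ((-.14,-.05),(.03,.07),(.11,.145),(-.15,-.11)):
        d=(E[:,1]>lo)&(E[:,1]<hi)&(E[:,0]>-.15)&(E[:,0]<-.02)&(E[:,2]<.19)&(E[:,2]>.05)
        e=E[d]; r=(e[:,2]-(.1855+(e[:,0]-.012)*.7002))*.819-.006
        k=abs(r)<.012; 
        if k.sum()>20: print(n,lo,hi,d.sum(),k.sum(),np.median(r[k]).round(4),np.polyfit(e[k,0],r[k],1).round(4))
W=load('wrist1')
# front wall top edge
C=cloud(W)
for u in (100,200,400,500):
    for v in (286,292,296,300): print(u,v,ext(p,C[v,u][None])[0].round(4))
```

```text
[0] [ 0.71717885  0.02460801 -0.20191109] 0 2502 8 0
bar 1015 [[-0.107, -0.1469, 0.2976], [-0.0972, -0.0783, 0.3056], [-0.0889, -0.0005, 0.3089], [-0.0842, 0.0748, 0.3112], [-0.0752, 0.144, 0.3155]]
[-0.01386515 -0.09120689]
door 740 [0.0106069  0.19752321] 0.0106064983701336 0.6002935016298664
[1] [ 0.71935434  0.03974633 -0.20267851] 567 2 405 46
bar 740 [[-0.11, -0.144, 0.2947], [-0.1056, -0.0679, 0.3035], [-0.1011, 0.0096, 0.3064], [-0.0923, 0.0827, 0.3083], [-0.0838, 0.1443, 0.312]]
[ 0.00095645 -0.097594  ]
door 745 [-1.12641134e-04  1.93038106e-01] -0.00011264113308116698 0.6110126411330812
[0, 1] [ 0.72006735  0.03961834 -0.20165773] 564 2516 407 46
bar 1740 [[-0.1097, -0.1441, 0.2957], [-0.1028, -0.0709, 0.3045], [-0.094, 0.0055, 0.3077], [-0.0866, 0.0795, 0.3102], [-0.0804, 0.1444, 0.3147]]
[-0.00115002 -0.0943561 ]
door 1464 [0.01245931 0.19623934] 0.012458670133804611 0.5984413298661954
side1 -0.14 -0.05 252 223 -0.001 [-0.0348 -0.0056]
side1 0.03 0.07 557 554 -0.0004 [-0.0012 -0.0004]
side1 0.11 0.145 547 538 -0.0006 [-0.0068 -0.0013]
side1 -0.15 -0.11 194 194 -0.0014 [-
[... 274 characters left out ...]
wrist1 0.03 0.07 3917 3777 -0.0002 [-0.006 -0.001]
wrist1 0.11 0.145 3381 3381 -0.0003 [-0.0057 -0.0011]
wrist1 -0.15 -0.11 7085 7085 -0.0 [-0.004  -0.0005]
100 286 [-0.1592 -0.1089  0.063 ]
100 292 [-0.1569 -0.1084  0.0647]
100 296 [-0.1591 -0.1031  0.0732]
100 300 [-0.1572 -0.1033  0.0734]
200 286 [-0.1593 -0.061   0.0625]
200 292 [-0.1572 -0.0606  0.0646]
200 296 [-0.1305 -0.0783  0.016 ]
200 300 [-0.1577 -0.0577  0.0737]
400 286 [-0.1596  0.0337  0.0627]
400 292 [-0.1574  0.0334  0.0646]
400 296 [-0.1554  0.0336  0.0647]
400 300 [-0.1577  0.0316  0.0733]
500 286 [-0.1592  0.0818  0.0619]
500 292 [-0.1572  0.0809  0.0643]
500 296 [-0.1554  0.0809  0.0649]
500 300 [-0.1583  0.076   0.0746]
```

```bash
sed -i 's/^for use/if __name__=="__main__":\n  pass\nfor use/' fit.py
python3 - <<'E'
s=open('fit.py').read()
i=s.index('def ext');j=s.index('if __name__')
open('geo.py','w').write('''from h import *
P0=np.array([0.7198,0.0396,-.2017])
def ext(W,p=P0):
    W=np.atleast_2d(W);c,s=np.cos(p[2]),np.sin(p[2]);d=W[:,:2]-p[:2];return np.c_[d@[c,s],d@[-s,c],W[:,2]]
def wor(E,p=P0):
    E=np.asarray(E,float);c,s=np.cos(p[2]),np.sin(p[2]);return np.array([p[0]+c*E[0]-s*E[1],p[1]+s*E[0]+c*E[1],E[2]])
def head(y,dep=0,a=0,h=0,b=0):
    # point in head frame: a downhill, b left, h out from head centre
    c,s=np.cos(np.radians(35)),np.sin(np.radians(35))
    o=np.array([.012,0,.1855])+(-.155-a)*np.array([c,0,s])+(.0365-dep+h)*np.array([-s,0,c]);o[1]=y+b;return o
''')
E
python3 - <<'E'
from geo import *
W=load('wrist1');S=load('side1')
for y in (.09,-.09):
    print(head(y),proj(W,wor(head(y))),proj(S,wor(head(y))),proj(load('scene1'),wor(head(y))))
a=cv2.imread('pics/side1.png')
for (u,v),n in (((270,292),'hl'),):
    cv2.imwrite('pics/%s.png'%n,cv2.resize(a[v-25:v+25,u-30:u+30],None,fx=12,fy=12,interpolation=cv2.INTER_CUBIC))
E
```

```text
[-0.13590411  0.09        0.1264947 ] [601.37368529 432.17078306] [272.59868156 290.74901541] [393.64716778 259.56219397]
[-0.13590411 -0.09        0.1264947 ] [ 62.29023114 431.46404925] [314.47017178 261.60559011] [333.30262978 253.4739849 ]
```

View pics/hl.png

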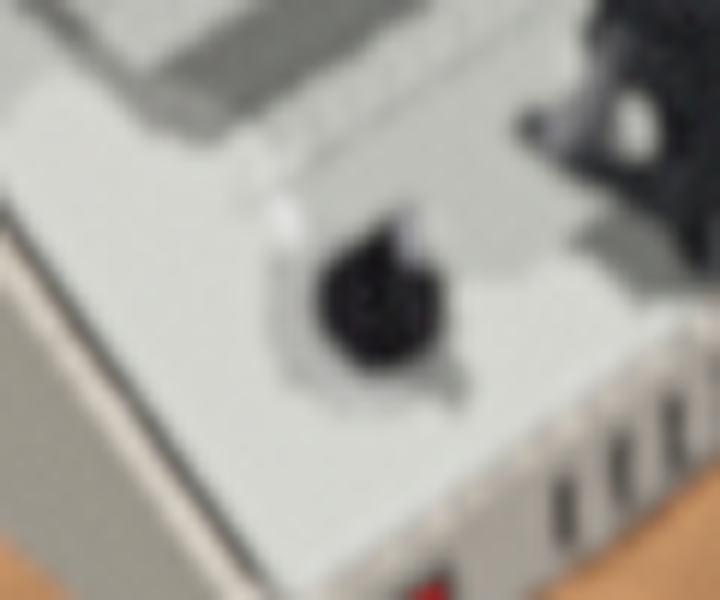

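Request:
{"fn": "step_arm", "kwargs": {
  "targets": [
    [[0,0.3,0,-0.75,0],[0,0.3,0,-0.75,0],[0,0.3,0,-0.75,0],[0,0.3,0,-0.75,0],[0,0,0,0,0]]
  ]
}}

```text
time: 6.38
eef_pos: [0.5205, 0.0772, 0.207]
tcp_rot: [0.1, 0.995, 0.0, 0.005]
contact_force: [0.5, 0.2, 0.6]
opening: -0.001
```

Run:
```python
from geo import *
s=get_state();print(s['eef_pos'],ext(s['eef_pos']),s['contact_force'])
W=snap('wrist','wrist2.png')
for y in (.09,-.09):print(proj(W,wor(head(y))))
```

```text
[0.52054349 0.07724317 0.20700665] [[-0.20275832 -0.00303803  0.20700665]] [0.53461422 0.18524947 0.64177249]
[453.63320194 336.31575548]
[195.14933613 335.93292746]
```

View pics/wrist2.png

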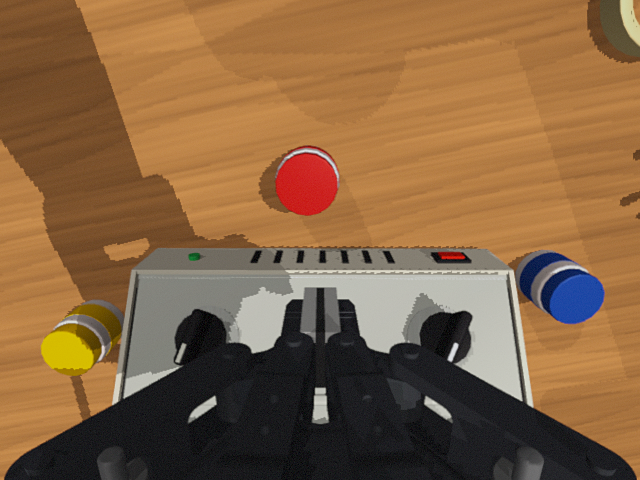

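Run:
```python
import cv2,numpy as np
a=cv2.imread('pics/wrist2.png')
b=np.hstack([cv2.resize(a[300:375,410:485],None,fx=5,fy=5,interpolation=cv2.INTER_CUBIC),cv2.resize(a[300:375,160:235],None,fx=5,fy=5,interpolation=cv2.INTER_CUBIC)])
b=cv2.convertScaleAbs(b,alpha=1.6,beta=20)
cv2.imwrite('pics/c5.png',b)
```

```text
(no output)
```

View pics/c5.png

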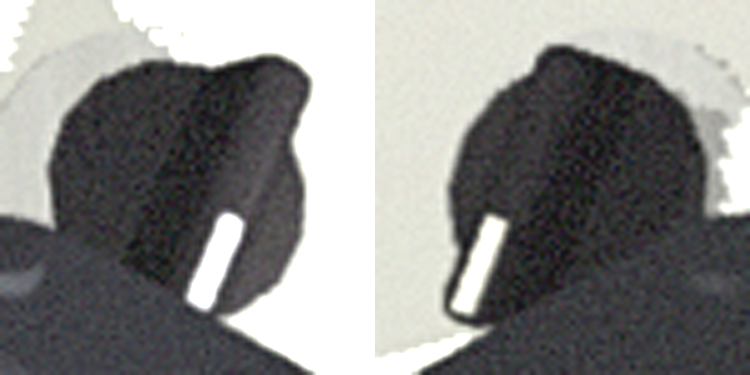

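Run:
```python
from geo import *
W=load('wrist2');M,t=Rt(W);C=-M.T@t
n=np.array([-np.sin(np.radians(35)),0,np.cos(np.radians(35))])
c,s=np.cos(np.radians(35)),np.sin(np.radians(35))
def hit(u,v,y,h=.013):
    d=M.T@ray(W,u,v);E0=ext(C)[0];E1=ext(C+d)[0];d=E1-E0;o=head(y,0,0,h)
    q=E0+d*((o-E0)@n)/(d@n)-o
    return np.array([q@[-c,0,-s],q[1]])  # downhill,left
for y,pts in ((.09,[(457,343),(450.4,361)]),(-.09,[(184,343.4),(177.6,363)])):
    A=[hit(*p,y)*1000 for p in pts];dd=A[1]-A[0];print(y,A, 'theta',np.arctan2(-dd[1],-dd[0]) , [np.arctan2(-a[1],-a[0]) for a in A])
```

```text
0.09 [array([-4.64642462, -2.7642771 ]), array([-15.93524802,  -8.22612769])] theta 0.45062663408558007 [np.float64(0.5366799930272809), np.float64(0.4765409316941285)]
-0.09 [array([-5.17886486, -2.70279019]), array([-17.48602379,  -5.62784693])] theta 0.23334181503402834 [np.float64(0.4810047093651331), np.float64(0.31137865315420443)]
```

Run:
```python
from h import *
L=[]
p0=np.array([0.30118,-0.60336,0.22994]);T0=R.from_quat([9.73347352e-01,2.29332902e-01,0,0]).as_matrix()
p1=np.array([.5656,.0673,.08]);T1=R.from_quat([.1,.995,0,0]).as_matrix()
for n,p,T in (('scene0',p0,T0),('side0',p0,T0),('side1',p1,T1),('scene1',p1,T1)):
    W=cloud(load(n)).reshape(-1,3);W=W[np.isfinite(W).all(1)]
    q=(W-p)@T;m=(np.hypot(q[:,0],q[:,1])<.1)&(q[:,2]<-.1)&(q[:,2]>-.3)
    if n=='scene1': m&=(q[:,0]>-.02)  # avoid bar
    q=q[m]
    print(n)
    for z in np.arange(-.10,-.26,-.01):
        k=(q[:,2]<z)&(q[:,2]>=z-.01)
        if k.sum()>3: print('%.2f'%z,k.sum(),np.round(np.percentile(q[k,:2],[3,97],axis=0),3).tolist(),'r',np.percentile(np.hypot(q[k,0],q[k,1]),[5,50,95]).round(3))
```

```text
scene0
-0.10 125 [[-0.004, -0.062], [0.022, 0.067]] r [0.012 0.032 0.066]
-0.11 114 [[-0.01, -0.065], [0.018, 0.066]] r [0.02  0.05  0.067]
-0.12 25 [[-0.0, -0.063], [0.03, 0.063]] r [0.032 0.038 0.064]
-0.13 58 [[0.011, -0.033], [0.038, 0.037]] r [0.032 0.037 0.04 ]
-0.14 75 [[0.009, -0.034], [0.042, 0.038]] r [0.033 0.039 0.043]
-0.15 75 [[0.011, -0.034], [0.042, 0.036]] r [0.034 0.038 0.042]
-0.16 79 [[-0.002, -0.033], [0.039, 0.036]] r [0.031 0.038 0.042]
-0.17 113 [[-0.0, -0.034], [0.041, 0.034]] r [0.027 0.034 0.042]
-0.18 43 [[0.006, -0.029], [0.035, 0.032]] r [0.029 0.033 0.036]
-0.19 36 [[0.013, -0.023], [0.037, 0.034]] r [0.032 0.036 0.039]
-0.21 38 [[0.049, -0.024], [0.06, 0.028]] r [0.053 0.056 0.063]
-0.22 82 [[0.048, -0.045], [0.065, 0.035]] r [0.054 0.061 0.074]
-0.23 112 [[0.047, -0.068], [0.067, 0.041]] r [0.054 0.063 0.09 ]
-0.24 149 [[-0.0, -0.071], [0.068, 0.042]] r [0.054 0.064 0.093]
-0.25 162 [[-0.039, -0.072], [0.067, 0.044]] r [0.054 0.064 0.094]
side0
-0.24 4 [[0.052, -0.03], [0.06, 0.028]] r [0.058 0.063 0.066]
-0.25 6 [[0.052, -0.062], [0.063, 0.028]] r [0
[... 1088 characters left out ...]
8, -0.041], [0.005, 0.039]] r [0.021 0.036 0.042]
-0.12 9 [[-0.013, -0.038], [0.002, 0.037]] r [0.033 0.036 0.04 ]
-0.13 13 [[-0.019, -0.035], [-0.004, 0.035]] r [0.033 0.036 0.037]
-0.14 5 [[-0.018, -0.035], [-0.009, 0.034]] r [0.035 0.036 0.037]
-0.15 5 [[-0.018, -0.035], [-0.012, 0.024]] r [0.035 0.036 0.038]
-0.18 4 [[-0.011, 0.032], [0.003, 0.034]] r [0.033 0.034 0.034]
-0.19 10 [[-0.019, -0.033], [-0.0, 0.033]] r [0.03  0.033 0.035]
-0.20 12 [[-0.019, -0.032], [-0.003, 0.034]] r [0.023 0.032 0.034]
-0.21 23 [[-0.02, -0.02], [-0.01, 0.042]] r [0.017 0.024 0.041]
-0.22 4 [[-0.02, 0.03], [-0.006, 0.041]] r [0.035 0.042 0.044]
-0.25 7 [[-0.016, -0.063], [0.078, 0.06]] r [0.062 0.074 0.083]
```

Request:
{"fn": "step_arm", "kwargs": {
  "targets": [
    [[0.45,-0.05,0.8,0,0],[0.45,-0.05,0.8,0,0],[0.45,-0.05,0.8,0,0],[0.45,-0.05,0.8,0,0],[0.45,0,0,0.85,0.9],[0.45,0,0,0.85,0.9],[0.45,0,0,0.85,0.9],[0.45,0,0,0,0.9],[0.45,0,0,0,0.9],[0.45,0,0,0,0.9]]
  ]
}}

```text
time: 7.27
eef_pos: [0.5502, 0.2003, 0.0947]
tcp_rot: [0.331, 0.943, -0.001, -0.002]
contact_force: [-0.1, -0.6, 0.2]
opening: 0.45
```

Request:
{"fn": "step_arm", "kwargs": {
  "targets": [
    [[0.45,0,0,0,0.95],[0.45,0,0,0,0]]
  ]
}}

```text
time: 7.43
eef_pos: [0.5509, 0.2004, 0.0961]
tcp_rot: [0.369, 0.929, -0.001, -0.001]
contact_force: [0.0, -0.2, -0.4]
opening: 0.451
```

```bash
cat >> geo.py <<'E'
YH={'L':.089,'R':-.091}
def tgt(side,th,dep=0,a=.022,dz=-.009):
    o=head(YH[side],dep,a*np.cos(th),0,a*np.sin(th));o[2]+=dz
    return o,np.degrees(np.arctan2(np.sin(th),.819*np.cos(th)))
def pose():
    s=get_state();T=R.from_quat(s['tcp_rot']).as_matrix();az=np.degrees(np.arctan2(T[1,0],T[0,0]))
    yaw=(180+np.degrees(P0[2])-az+180)%360-180
    return ext(s['eef_pos'])[0],yaw,s
def go(o,yaw):
    # shares from measured pose to target: tool x,y,z (units of 4cm) in present tool axes, turn units
    e,y,s=pose();d=o-e;r=np.radians(y)
    tx=np.array([-np.cos(r),np.sin(r)]);ty=np.array([np.sin(r),np.cos(r)])
    print('at',(e*1000).round(1),'yaw',round(y,1),'F',s['contact_force'].round(1),'op',round(s['opening'],3),'t',round(s['time'],2))
    print('need x %.3f y %.3f z %.3f turn %.2f'%(d[:2]@tx/.04,d[:2]@ty/.04,-d[2]/.04,(yaw-y)/5))
E
python3 - <<'E'
from geo import *
o,y=tgt('L',.47);print(o,y);go(o,y)
W=snap('wrist','wrist3.png')
E
```

```text
[-0.15197137  0.0989635   0.10624429] 31.808305854325468
at [-197.6  123.7   96.1] yaw 31.8 F [ 0.  -0.2 -0.4] op 0.451 t 7.43
need x -1.296 y 0.076 z -0.254 turn 0.01
```

View pics/wrist3.png

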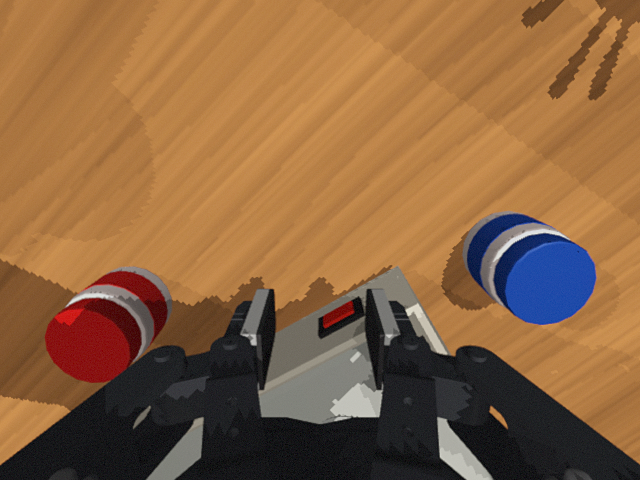

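Request:
{"fn": "step_arm", "kwargs": {
  "targets": [
    [[0.45,-0.2,0.03,-0.25,0],[0.45,-0.4,0.03,0,0],[0.45,-0.4,0.02,0,0],[0.45,-0.3,0,0,0],[0.45,0,0,0,0]]
  ]
}}

```text
time: 7.9
eef_pos: [0.5947, 0.165, 0.1086]
tcp_rot: [0.37, 0.929, 0.0, 0.001]
contact_force: [0.2, 0.5, 0.8]
opening: 0.448
```

Request:
{"fn": "step_arm", "kwargs": {
  "targets": [
    [[0,0,0,0,0],[0,0,0,0,0],[0,0,0,0,0],[0,0,0,0,0]]
  ],
  "squeeze": 25
}}

```text
time: 8.23
eef_pos: [0.5916, 0.1669, 0.108]
tcp_rot: [0.368, 0.93, -0.001, 0.0]
contact_force: [-0.6, -2.9, 2.0]
opening: 0.154
```

Run:
```python
from geo import *
o,y=tgt('L',.47);go(o,y);print(get_state()['wrist_torque'])
W=snap('side','side4.png');a=cv2.imread('pics/side4.png')
cv2.imwrite('pics/c6.png',cv2.resize(a[230:340,220:340],None,fx=6,fy=5,interpolation=cv2.INTER_CUBIC))
snap('wrist','wrist4.png')
```

```text
at [-151.1   99.1  108. ] yaw 31.6 F [-0.6 -2.9  2. ] op 0.154 t 8.23
need x 0.018 y -0.014 z 0.045 turn 0.04
[-0.29124072 -0.10618421  0.15129524]
```

View pics/c6.png

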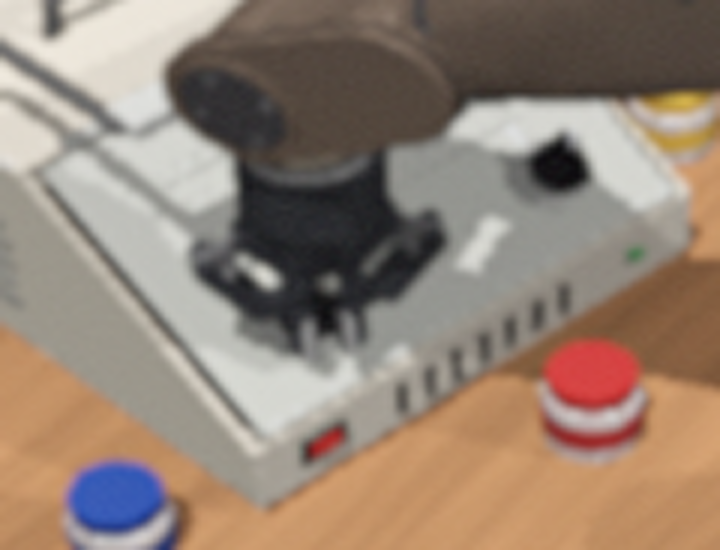

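View pics/wrist4.png

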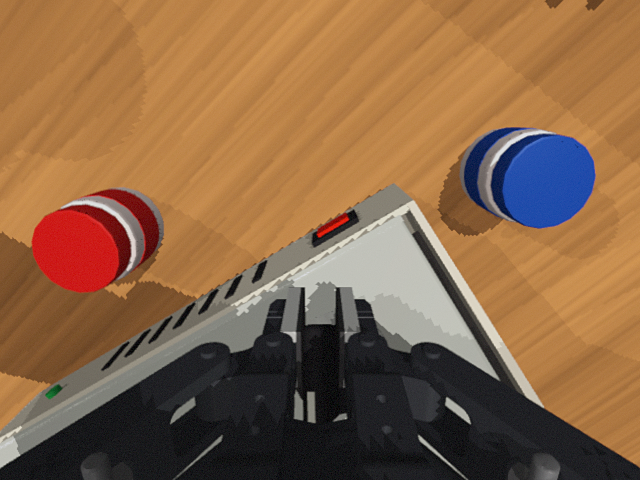

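Request:
{"fn": "step_arm", "kwargs": {
  "targets": [
    [[0,-0.024,0.015,0.041,0],[0,0,0,0,0],[0,0,0,0,0]]
  ]
}}

```text
time: 8.58
eef_pos: [0.5924, 0.1669, 0.1068]
tcp_rot: [0.368, 0.93, -0.001, -0.001]
contact_force: [-4.7, -3.9, 4.7]
opening: 0.145
```

```bash
cat >> geo.py <<'E'
def inc(side,th0,d0,th1,d1,n=1,a=.022):
    ths=np.linspace(th0,th1,n+1);ds=np.linspace(d0,d1,n+1)
    for i in range(n):
        o0,y0=tgt(side,ths[i],ds[i],a);o1,y1=tgt(side,ths[i+1],ds[i+1],a);d=o1-o0;r=np.radians(y0)
        tx=np.array([-np.cos(r),np.sin(r)]);ty=np.array([np.sin(r),np.cos(r)])
        print('%.2f: [0, %.3f, %.3f, %.3f, %.2f]'%(ths[i+1],d[:2]@tx/.04,d[:2]@ty/.04,-d[2]/.04,(y1-y0)/5))
def axisF():
    e,y,s=pose();f=s['contact_force'];c,sn=np.cos(P0[2]),np.sin(P0[2]);fe=np.array([f[0]*c+f[1]*sn,-f[0]*sn+f[1]*c,f[2]])
    n=np.array([-.574,0,.819])
    print('t %.2f ext %s yaw %.1f F_ext %s Fout %.1f op %.3f torq %s'%(s['time'],(e*1000).round(1),y,fe.round(1),fe@n,s['opening'],s['wrist_torque'].round(2)))
E
python3 - <<'E'
from geo import *
axisF()
inc('L',.47,.002,-.4,.002,12)
E
```

```text
t 8.58 ext [-150.3   99.2  106.8] yaw 31.7 F_ext [-3.8 -4.8  4.7] Fout 6.0 op 0.145 torq [-0.36  0.31  0.03]
0.40: [0, -0.007, -0.038, 0.010, -0.93]
0.32: [0, -0.007, -0.038, 0.008, -0.96]
0.25: [0, -0.006, -0.039, 0.007, -0.98]
0.18: [0, -0.005, -0.039, 0.005, -0.99]
0.11: [0, -0.004, -0.040, 0.003, -1.00]
0.04: [0, -0.003, -0.040, 0.002, -1.01]
-0.04: [0, -0.002, -0.040, -0.000, -1.01]
-0.11: [0, -0.001, -0.040, -0.002, -1.01]
-0.18: [0, 0.001, -0.040, -0.003, -1.00]
-0.26: [0, 0.002, -0.040, -0.005, -0.99]
-0.33: [0, 0.003, -0.039, -0.007, -0.97]
-0.40: [0, 0.004, -0.039, -0.008, -0.95]
```

Request:
{"fn": "step_arm", "kwargs": {
  "targets": [
    [[0,-0.024,0.015,0.041,0],[0,0,0,0,0],[0,0,0,0,0]]
  ]
}}

```text
time: 8.83
eef_pos: [0.5927, 0.1669, 0.1061]
tcp_rot: [0.368, 0.93, -0.001, -0.002]
contact_force: [-9.0, -4.1, 10.1]
opening: 0.147
```

Run:
```python
from geo import *
axisF()
```

```text
t 8.83 ext [-150.    99.2  106.1] yaw 31.7 F_ext [-8.  -5.8 10.1] Fout 12.9 op 0.147 torq [-0.4   1.08  0.06]
```

Request:
{"fn": "step_arm", "kwargs": {
  "targets": [
    [[0,-0.007,-0.038,0.01,-0.93],[0,-0.007,-0.038,0.008,-0.96],[0,0,0,0,0]]
  ]
}}

```text
time: 9.08
eef_pos: [0.5914, 0.1641, 0.1047]
tcp_rot: [0.289, 0.957, -0.001, -0.001]
contact_force: [-7.0, -3.8, 7.0]
opening: 0.131
```

Run:
```python
from geo import *
axisF()
```

```text
t 9.08 ext [-150.8   96.2  104.7] yaw 22.0 F_ext [-6.1 -5.1  7. ] Fout 9.2 op 0.131 torq [-0.38  0.74  0.12]
```

Request:
{"fn": "step_arm", "kwargs": {
  "targets": [
    [[0,-0.027,0.011,0.041,0],[0,0,0,0,0]]
  ]
}}

```text
time: 9.25
eef_pos: [0.5927, 0.1638, 0.1029]
tcp_rot: [0.29, 0.957, -0.001, -0.001]
contact_force: [-4.9, -4.9, 5.4]
opening: 0.127
```

Run:
```python
from geo import *
axisF()
```

```text
t 9.25 ext [-149.4   96.2  102.9] yaw 22.2 F_ext [-3.8 -5.8  5.4] Fout 6.6 op 0.127 torq [-0.38  0.58  0.13]
```

Request:
{"fn": "step_arm", "kwargs": {
  "targets": [
    [[0,-0.04,0.016,0.061,0],[0,-0.04,0.016,0.061,0],[0,0,0,0,0]]
  ]
}}

```text
time: 9.5
eef_pos: [0.5958, 0.1632, 0.0981]
tcp_rot: [0.29, 0.957, -0.001, -0.002]
contact_force: [-7.1, -3.2, 9.0]
opening: 0.124
```

Run:
```python
from geo import *
axisF()
```

```text
t 9.50 ext [-146.2   96.2   98.1] yaw 22.2 F_ext [-6.3 -4.6  9. ] Fout 11.0 op 0.124 torq [-0.35  1.01  0.08]
```

Request:
{"fn": "step_arm", "kwargs": {
  "targets": [
    [[0,-0.02,0.008,0.08,0],[0,0,0,0,0],[0,0,0,0,0]]
  ]
}}

```text
time: 9.75
eef_pos: [0.597, 0.1632, 0.0964]
tcp_rot: [0.29, 0.957, -0.001, -0.002]
contact_force: [-8.6, -3.7, 12.1]
opening: 0.128
```

Run:
```python
from geo import *
axisF()
inc('L',.32,.012,.9,.012,8)
```

```text
t 9.75 ext [-145.1   96.5   96.4] yaw 22.2 F_ext [-7.7 -5.4 12.1] Fout 14.3 op 0.128 torq [-0.27  1.14  0.17]
0.39: [0, 0.003, 0.039, -0.008, 0.96]
0.47: [0, 0.004, 0.038, -0.010, 0.93]
0.54: [0, 0.005, 0.038, -0.011, 0.91]
0.61: [0, 0.005, 0.038, -0.012, 0.89]
0.68: [0, 0.006, 0.037, -0.014, 0.86]
0.76: [0, 0.006, 0.036, -0.015, 0.84]
0.83: [0, 0.006, 0.036, -0.016, 0.81]
0.90: [0, 0.006, 0.035, -0.017, 0.79]
```

Request:
{"fn": "step_arm", "kwargs": {
  "targets": [
    [[0,0.02,0.039,-0.005,0.96],[0,0.02,0.038,-0.005,0.93],[0,0.02,0.038,-0.005,0.91],[0,0,0,0,0]]
  ]
}}

```text
time: 10.08
eef_pos: [0.5988, 0.1677, 0.0974]
tcp_rot: [0.405, 0.914, -0.001, -0.0]
contact_force: [-8.5, -6.4, 12.5]
opening: 0.128
```

Run:
```python
from geo import *
axisF()
```

```text
t 10.08 ext [-144.2  101.3   97.4] yaw 36.3 F_ext [-7.1 -8.  12.5] Fout 14.3 op 0.128 torq [-0.43  0.81  0.28]
```

Request:
{"fn": "step_arm", "kwargs": {
  "targets": [
    [[0,0.04,0.038,-0.005,0.89],[0,0.04,0.038,-0.005,0.86],[0,0,0,0,0]]
  ]
}}

```text
time: 10.33
eef_pos: [0.6008, 0.1708, 0.0985]
tcp_rot: [0.473, 0.881, -0.001, 0.003]
contact_force: [-5.9, -11.6, 12.3]
opening: 0.129
```

Run:
```python
from geo import *
axisF()
snap('side','side5.png')
cv2.imwrite('pics/c7.png',cv2.resize(cv2.imread('pics/side5.png')[200:340,180:360],None,fx=4.4,fy=4.2,interpolation=cv2.INTER_CUBIC))
```

```text
t 10.33 ext [-142.9  104.7   98.5] yaw 44.9 F_ext [ -3.5 -12.5  12.3] Fout 12.1 op 0.129 torq [-0.79  0.12  0.61]
```

View pics/c7.png

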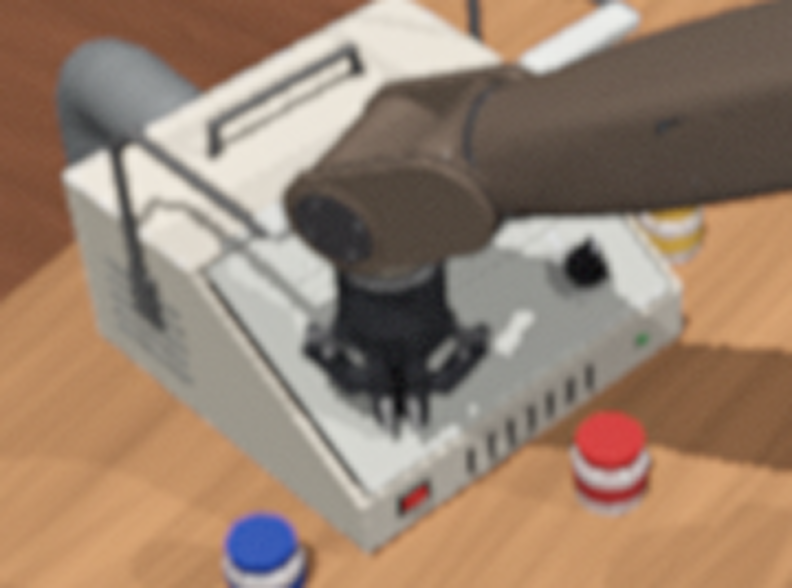

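Request:
{"fn": "step_arm", "kwargs": {
  "targets": [
    [[0.45,0,0,-0.05,0],[0.45,0,0,0,0],[0.45,0.1,0,-0.05,0],[0.45,0.4,0,0,0],[0.45,0.7,0,0,0],[0,0.2,0,-0.2,0.5],[0,0,0,0,1],[0,0,0,0,1],[0,0,0,0,1],[0,0,0,0,1]]
  ]
}}

```text
time: 11.22
eef_pos: [0.5671, 0.2211, 0.1068]
tcp_rot: [0.638, 0.77, -0.0, -0.001]
contact_force: [0.3, -0.9, 0.3]
opening: 0.001
```

Request:
{"fn": "step_arm", "kwargs": {
  "targets": [
    [[0,0,0,0,1],[0,0,0,0,1],[0,0,0,0,1],[0,0,0,0,1],[0,0,0,0,0.5],[0,0,0,0,0]]
  ]
}}

```text
time: 11.72
eef_pos: [0.5672, 0.2207, 0.1068]
tcp_rot: [0.775, 0.633, -0.0, -0.001]
contact_force: [0.0, 0.1, 0.4]
opening: -0.001
```

Run:
```python
from geo import *
axisF()
go(np.array([-.185,.075,.112]),90)
snap('side','side6.png')
cv2.imwrite('pics/c8.png',cv2.resize(cv2.imread('pics/side6.png')[240:340,220:340],None,fx=6,fy=6,interpolation=cv2.INTER_CUBIC))
```

```text
t 11.72 ext [-185.7  146.9  106.8] yaw 90.0 F_ext [0.  0.1 0.4] Fout 0.3 op -0.001 torq [-0.   -0.01  0.05]
at [-185.7  146.9  106.8] yaw 90.0 F [0.  0.1 0.4] op -0.001 t 11.72
need x -1.798 y 0.018 z -0.130 turn 0.01
```

View pics/c8.png

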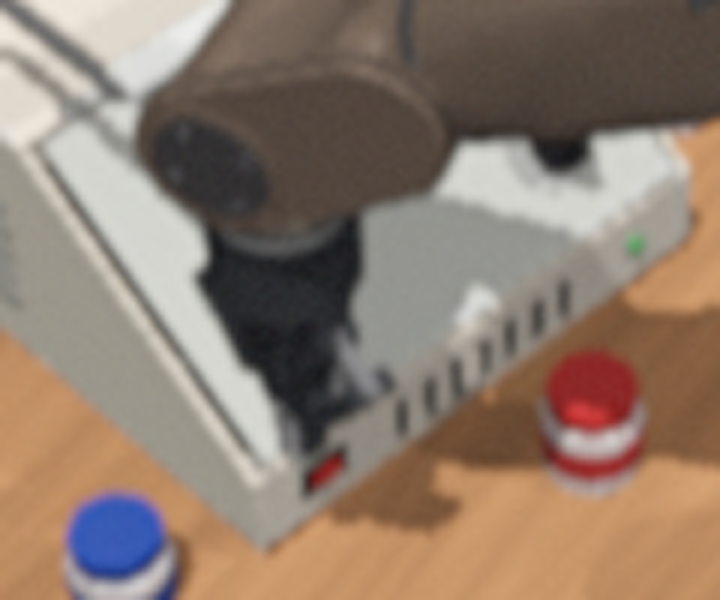

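Request:
{"fn": "step_arm", "kwargs": {
  "targets": [
    [[0,-0.6,0,-0.13,0],[0,-0.6,0,0,0],[0,-0.6,0,0,0],[0,0,0,0,0]]
  ]
}}

```text
time: 12.1
eef_pos: [0.5529, 0.1467, 0.1121]
tcp_rot: [0.775, 0.632, -0.001, -0.0]
contact_force: [-0.1, 0.6, -1.1]
opening: -0.001
```

Run:
```python
from geo import *
go(np.array([-.164,.084,.112]),90)
snap('wrist','wrist6.png'); snap('side','side7.png')
cv2.imwrite('pics/c9.png',cv2.resize(cv2.imread('pics/side7.png')[240:340,220:340],None,fx=6,fy=6,interpolation=cv2.INTER_CUBIC))
```

```text
at [-185.    71.5  112.1] yaw 90.0 F [-0.1  0.6 -1.1] op -0.001 t 12.1
need x 0.312 y 0.526 z 0.004 turn -0.00
```

View pics/wrist6.png

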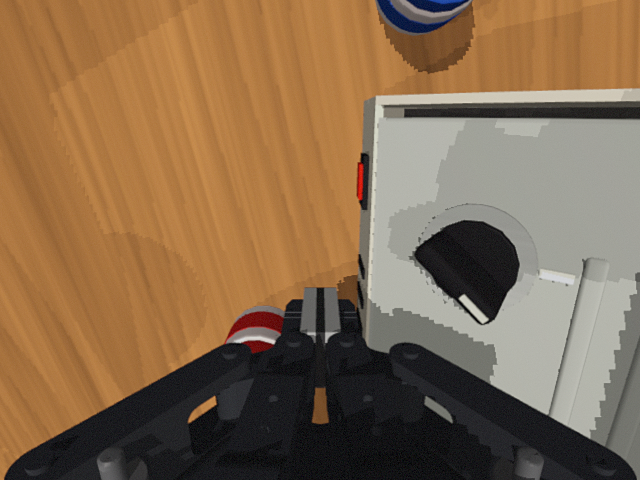

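View pics/c9.png

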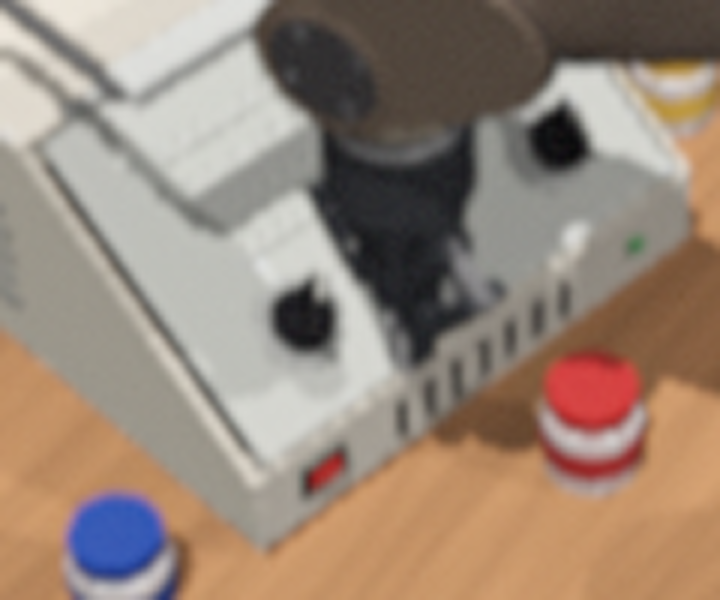

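Request:
{"fn": "step_arm", "kwargs": {
  "targets": [
    [[0,0.1,0.25,0,0],[0,0.1,0.25,0,0],[0,0.1,0.03,0,0],[0,0.06,0.04,0,0],[0,0.06,0.04,0,0],[0,0.06,0.04,0,0],[0,0.06,0.04,0,0],[0,0,0,0,0]]
  ]
}}

```text
time: 12.87
eef_pos: [0.5843, 0.1652, 0.1132]
tcp_rot: [0.774, 0.633, -0.001, -0.001]
contact_force: [-5.5, -0.2, 5.3]
opening: -0.003
```

Run:
```python
from geo import *
axisF()
snap('wrist','wrist7.png')
```

```text
t 12.87 ext [-158.    95.9  113.2] yaw 89.9 F_ext [-5.3 -1.3  5.3] Fout 7.4 op -0.003 torq [ 0.02  0.86 -0.  ]
```

View pics/wrist7.png

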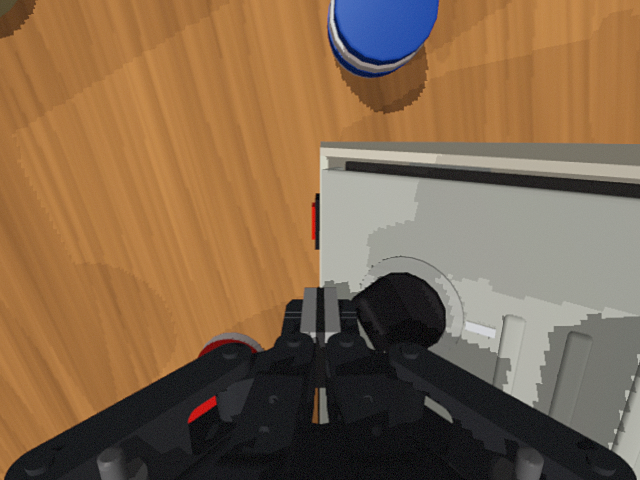

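Request:
{"fn": "step_arm", "kwargs": {
  "targets": [
    [[0,0.04,0.05,0,0],[0,0.04,0.05,0,0],[0,0.03,0.05,0,0],[0,0.03,0.05,0,0],[0,0,0,0,0]]
  ]
}}

```text
time: 13.33
eef_pos: [0.5917, 0.1696, 0.1145]
tcp_rot: [0.774, 0.633, -0.003, -0.003]
contact_force: [-12.9, 0.0, 12.8]
opening: -0.0
```

Run:
```python
from geo import *
axisF()
snap('wrist','wrist8.png')
```

```text
t 13.33 ext [-151.6  101.7  114.5] yaw 90.0 F_ext [-12.7  -2.6  12.8] Fout 17.7 op -0.000 torq [ 0.14  1.96 -0.05]
```

View pics/wrist8.png

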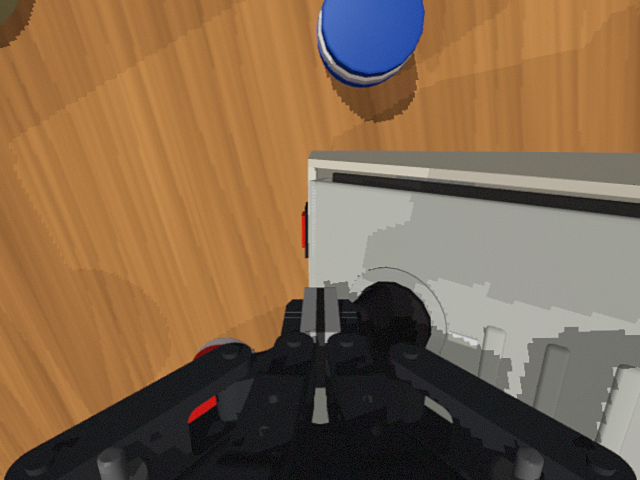

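Request:
{"fn": "step_arm", "kwargs": {
  "targets": [
    [[0,0.03,0.05,0,0],[0,0.02,0.05,0,0],[0,0,0,0,0]]
  ]
}}

```text
time: 13.63
eef_pos: [0.5948, 0.1717, 0.1142]
tcp_rot: [0.775, 0.632, -0.003, -0.005]
contact_force: [-15.4, 2.9, 14.1]
opening: 0.001
```

Run:
```python
from geo import *
axisF()
```

```text
t 13.63 ext [-149.   104.3  114.2] yaw 90.0 F_ext [-15.6  -0.2  14.1] Fout 20.5 op 0.001 torq [ 0.55  2.3  -0.06]
```

Request:
{"fn": "step_arm", "kwargs": {
  "targets": [
    [[0,0.02,0.05,0,0],[0,0.02,0.05,0,0],[0,0,0,0,0]]
  ]
}}

```text
time: 13.88
eef_pos: [0.5973, 0.1722, 0.1144]
tcp_rot: [0.774, 0.633, -0.006, -0.006]
contact_force: [-20.2, 1.6, 17.8]
opening: 0.001
```

Run:
```python
from geo import *
axisF()
snap('wrist','wrist9.png');snap('side','side9.png')
a=cv2.imread('pics/wrist9.png')[230:380,280:480];cv2.imwrite('pics/c10.png',cv2.convertScaleAbs(cv2.resize(a,None,fx=4,fy=4,interpolation=cv2.INTER_CUBIC),alpha=1.8,beta=20))
```

```text
t 13.88 ext [-146.6  105.4  114.4] yaw 90.0 F_ext [-20.1  -2.5  17.8] Fout 26.1 op 0.001 torq [ 0.15  3.17 -0.14]
```

View pics/c10.png

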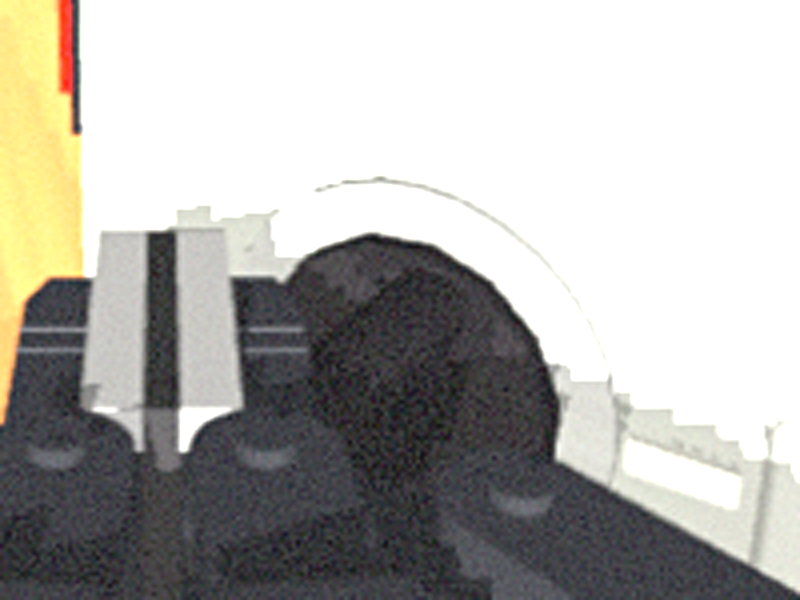

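Request:
{"fn": "step_arm", "kwargs": {
  "targets": [
    [[0,0,-0.3,0,0],[0,0,-0.6,0,0],[0,-0.5,-0.1,-0.3,0],[0,-0.5,0,-0.3,0],[0,0,0,0,0]]
  ]
}}

```text
time: 14.4
eef_pos: [0.5564, 0.1377, 0.139]
tcp_rot: [0.775, 0.632, 0.002, 0.002]
contact_force: [1.2, -0.1, 0.7]
opening: 0.002
```

Run:
```python
from geo import *
axisF()
W=snap('wrist','wrist10.png')
print(proj(W,wor(head(.089))))
```

```text
t 14.40 ext [-179.7   63.4  139. ] yaw 90.0 F_ext [1.2 0.1 0.7] Fout -0.1 op 0.002 torq [ 0.07 -0.02  0.03]
[421.19861032 239.98106123]
```

View pics/wrist10.png

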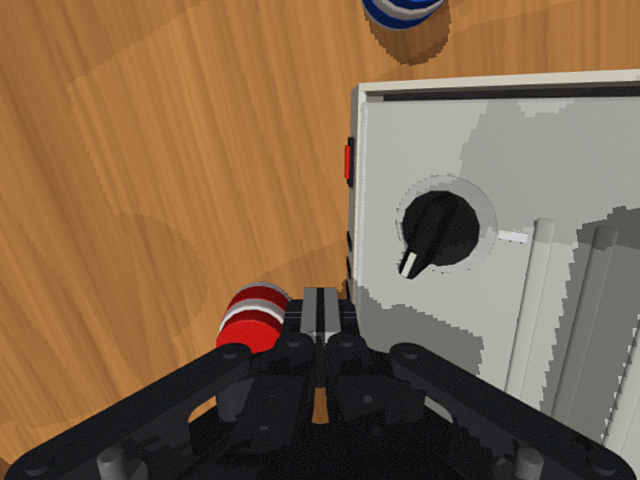

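```bash
cat >> geo.py <<'E'
n_=np.array([-np.sin(np.radians(35)),0,np.cos(np.radians(35))]);dn_=np.array([-np.cos(np.radians(35)),0,-np.sin(np.radians(35))])
def heads(name,side):
    W=load(name);E=ext(cloud(W).reshape(-1,3)).reshape(480,640,3)
    q=E-head(YH[side]); h=q@n_*1000; a=q@dn_*1000; b=q[...,1]*1000
    dark=W['pixels'].max(2)<75
    rr=np.hypot(a,b)
    f=dark&(rr<17)&(h<-8)&(h>-35)
    ring=(~dark)&(rr>28)&(rr<45)&(abs(h+30.5)<8)
    door=np.median(h[ring]) if ring.sum() else np.nan
    top=(rr<21)&(h>-8)&(h<16)
    print(side,'door',door.round(2),'flange med',np.median(h[f]).round(2),f.sum(),'top pct',np.percentile(h[top],[50,80,95]).round(2) if top.sum() else None,top.sum())
    t=top&(h>np.percentile(h[top],60)-1)
    A=np.c_[a[t],b[t]];c=A.mean(0);u,s,vt=np.linalg.svd(A-c,full_matrices=False);d=vt[0];print('  wing centre a,b',c.round(1),'theta mod pi',np.arctan2(d[1],d[0]).round(3),'len',np.ptp((A-c)@d).round(1))
E
python3 - <<'E'
from geo import *
heads('wrist2','L');heads('wrist2','R');heads('wrist6','L');heads('wrist10','L')
W=load('wrist10')
E
```

```text
L door -30.78 flange med -13.21 810 top pct [11.55 12.84 13.68] 1057
  wing centre a,b [-0.5 -0.5] theta mod pi -2.639 len 35.1
R door -30.56 flange med -13.0 675 top pct [11.63 12.95 13.92] 1169
  wing centre a,b [-0.9  0.2] theta mod pi -2.83 len 37.1
L door -31.06 flange med -23.08 3044 top pct [1.5  2.54 3.31] 3031
  wing centre a,b [-1.   0.5] theta mod pi -2.489 len 36.7
L door -31.05 flange med -20.58 2149 top pct [4.53 5.46 6.2 ] 2090
  wing centre a,b [-1.1  1.2] theta mod pi -1.259 len 37.4
```

Run:
```python
from geo import *
o,y=tgt('R',.31);r=np.radians(y);st=o+np.array([-np.cos(r),np.sin(r),0])*.05
print(o,y,st);go(st,y)
```

```text
[-0.15306644 -0.08428871  0.10547751] 21.36147554273841 [-0.19963149 -0.06607618  0.10547751]
at [-179.8   64.3  138.2] yaw 90.1 F [-0.1 -0.4 -0.6] op -0.002 t 14.45
need x -3.259 y -0.492 z 0.818 turn -13.74
```

Request:
{"fn": "step_arm", "kwargs": {
  "targets": [
    [[0,-0.4,-0.45,0,0],[0,-0.7,-0.04,0,0],[0,-0.72,0,0,0],[0.45,-0.72,0,0,0],[0.45,-0.72,0,0,0],[0.45,0,0,0,-1],[0.45,0,0,0,-1],[0.45,0,0,0,-1],[0.45,0,0,0,-1],[0.45,0,0,0,-1]]
  ]
}}

```text
time: 15.28
eef_pos: [0.5106, 0.0157, 0.136]
tcp_rot: [0.618, 0.786, 0.0, -0.0]
contact_force: [-0.5, -0.6, 0.5]
opening: 0.45
```

Request:
{"fn": "step_arm", "kwargs": {
  "targets": [
    [[0.45,0,0,0.2,-1],[0.45,0,0,0.2,-1],[0.45,0,0,0.2,-1],[0.45,0,0,0.2,-1],[0.45,0,0,0,-1],[0.45,0,0,0,-1],[0.45,0,0,0,-1],[0.45,0,0,0,-1],[0.45,0,0,0,-0.75],[0.45,0,0,0,0]]
  ]
}}

```text
time: 16.12
eef_pos: [0.5106, 0.0158, 0.104]
tcp_rot: [0.282, 0.96, 0.0, -0.0]
contact_force: [0.5, -1.2, -0.5]
opening: 0.452
```

Run:
```python
from geo import *
o,y=tgt('R',.31);go(o,y)
```

```text
at [-200.2  -65.2  104. ] yaw 21.2 F [ 0.5 -1.2 -0.5] op 0.452 t 16.12
need x -1.271 y -0.020 z -0.037 turn 0.04
```

Request:
{"fn": "step_arm", "kwargs": {
  "targets": [
    [[0.45,-0.3,-0.02,-0.06,0],[0.45,-0.4,0,0,0],[0.45,-0.35,0,0,0],[0.45,-0.17,0,0,0],[0.45,0,0,0,0],[0,0,0,0,0],[0,0,0,0,0],[0,0,0,0,0],[0,0,0,0,0]]
  ],
  "squeeze": 25
}}

```text
time: 16.87
eef_pos: [0.5505, -0.0116, 0.1067]
tcp_rot: [0.282, 0.959, 0.0, -0.0]
contact_force: [1.1, -0.6, -2.4]
opening: 0.116
```

Run:
```python
from geo import *
axisF();o,y=tgt('R',.31);go(o,y)
inc('R',.31,0,.31,.003)
inc('R',.31,.002,-.4,.002,10)
```

```text
t 16.87 ext [-155.6  -84.1  106.7] yaw 21.2 F_ext [ 1.2 -0.3 -2.4] Fout -2.7 op 0.116 torq [ 0.13 -0.16  0.15]
at [-155.6  -84.1  106.7] yaw 21.2 F [ 1.1 -0.6 -2.4] op 0.116 t 16.87
need x -0.061 y 0.018 z 0.031 turn 0.03
0.31: [0, -0.040, 0.016, 0.061, 0.00]
0.24: [0, -0.006, -0.038, 0.006, -0.96]
0.17: [0, -0.005, -0.038, 0.005, -0.97]
0.10: [0, -0.004, -0.039, 0.003, -0.98]
0.03: [0, -0.003, -0.039, 0.001, -0.99]
-0.04: [0, -0.002, -0.039, -0.000, -0.99]
-0.12: [0, -0.000, -0.039, -0.002, -0.99]
-0.19: [0, 0.001, -0.039, -0.003, -0.98]
-0.26: [0, 0.002, -0.039, -0.005, -0.97]
-0.33: [0, 0.003, -0.038, -0.006, -0.95]
-0.40: [0, 0.004, -0.038, -0.008, -0.93]
```

Pinched. Press with preload, then check.

Request:
{"fn": "step_arm", "kwargs": {
  "targets": [
    [[0,-0.04,0.016,0.061,0],[0,-0.02,0.008,0.03,0],[0,0,0,0,0],[0,0,0,0,0]]
  ]
}}

```text
time: 17.2
eef_pos: [0.5513, -0.0117, 0.105]
tcp_rot: [0.282, 0.959, -0.0, -0.004]
contact_force: [-10.8, 1.4, 13.3]
opening: 0.114
```

Run:
```python
from geo import *
axisF()
```

```text
t 17.20 ext [-154.8  -84.   105. ] yaw 21.2 F_ext [-10.9  -0.8  13.3] Fout 17.1 op 0.114 torq [0.41 1.57 0.08]
```

Request:
{"fn": "step_arm", "kwargs": {
  "targets": [
    [[0,-0.006,-0.038,0.006,-0.96],[0,-0.005,-0.038,0.005,-0.97],[0,0,0,0,0]]
  ]
}}

```text
time: 17.45
eef_pos: [0.5506, -0.015, 0.1042]
tcp_rot: [0.199, 0.98, -0.0, -0.003]
contact_force: [-8.7, 0.7, 11.2]
opening: 0.104
```

Run:
```python
from geo import *
axisF()
```

```text
t 17.45 ext [-154.8  -87.3  104.2] yaw 11.4 F_ext [-8.6 -1.  11.2] Fout 14.1 op 0.104 torq [0.23 1.25 0.1 ]
```

Request:
{"fn": "step_arm", "kwargs": {
  "targets": [
    [[0,-0.004,-0.039,0.003,-0.98],[0,-0.003,-0.039,0.001,-0.99],[0,0,0,0,0]]
  ]
}}

```text
time: 17.7
eef_pos: [0.5504, -0.0179, 0.1036]
tcp_rot: [0.114, 0.993, 0.0, -0.002]
contact_force: [-5.8, 1.3, 7.2]
opening: 0.098
```

Run:
```python
from geo import *
axisF()
```

```text
t 17.70 ext [-154.5  -90.3  103.6] yaw 1.5 F_ext [-6.   0.1  7.2] Fout 9.4 op 0.098 torq [0.16 0.71 0.12]
```

Request:
{"fn": "step_arm", "kwargs": {
  "targets": [
    [[0,-0.029,0.001,0.041,0],[0,0,0,0,0]]
  ]
}}

```text
time: 17.87
eef_pos: [0.551, -0.0182, 0.1025]
tcp_rot: [0.115, 0.993, -0.0, -0.003]
contact_force: [-7.8, 1.2, 8.9]
opening: 0.099
```

Run:
```python
from geo import *
axisF()
```

```text
t 17.87 ext [-153.8  -90.4  102.5] yaw 1.6 F_ext [-7.8 -0.3  8.9] Fout 11.8 op 0.099 torq [0.01 1.12 0.13]
```

Request:
{"fn": "step_arm", "kwargs": {
  "targets": [
    [[0,-0.002,-0.039,0,-0.99],[0,0,0,0,0]]
  ]
}}

```text
time: 18.03
eef_pos: [0.5511, -0.0199, 0.102]
tcp_rot: [0.071, 0.997, -0.0, -0.002]
contact_force: [-6.7, 1.6, 6.5]
opening: 0.099
```

Run:
```python
from geo import *
axisF()
```

```text
t 18.03 ext [-153.4  -92.1  102. ] yaw -3.4 F_ext [-6.9  0.2  6.5] Fout 9.2 op 0.099 torq [-0.13  0.87 -0.09]
```

Request:
{"fn": "step_arm", "kwargs": {
  "targets": [
    [[0,0,-0.039,-0.002,-0.99],[0,0,0,0,0]]
  ]
}}

```text
time: 18.2
eef_pos: [0.5509, -0.0215, 0.1019]
tcp_rot: [0.028, 1.0, -0.0, -0.002]
contact_force: [-5.7, 0.1, 6.4]
opening: 0.103
```

Run:
```python
from geo import *
axisF()
```

```text
t 18.20 ext [-153.3  -93.7  101.9] yaw -8.3 F_ext [-5.6 -1.1  6.4] Fout 8.4 op 0.103 torq [-0.27  0.9  -0.23]
```

Request:
{"fn": "step_arm", "kwargs": {
  "targets": [
    [[0,-0.029,-0.004,0.041,0],[0,0,0,0,0]]
  ]
}}

```text
time: 18.37
eef_pos: [0.5521, -0.0217, 0.1001]
tcp_rot: [0.03, 1.0, -0.0, -0.002]
contact_force: [-4.0, 0.6, 4.9]
opening: 0.106
```

Run:
```python
from geo import *
axisF()
snap('side','side20.png');snap('wrist','wrist20.png')
cv2.imwrite('pics/c20.png',cv2.resize(cv2.imread('pics/side20.png')[210:310,260:380],None,fx=6,fy=6,interpolation=cv2.INTER_CUBIC))
```

```text
t 18.37 ext [-152.   -93.7  100.1] yaw -8.1 F_ext [-4.  -0.2  4.9] Fout 6.3 op 0.106 torq [-0.31  0.81 -0.25]
```

View pics/c20.png

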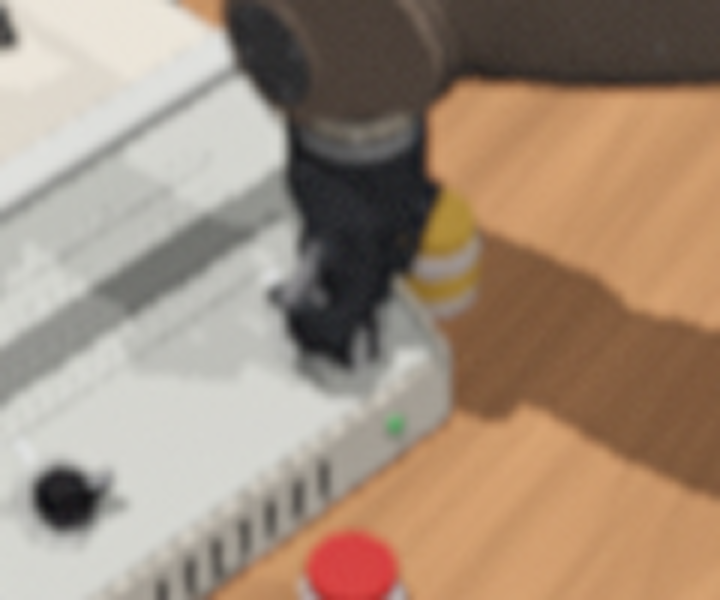

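View pics/wrist20.png

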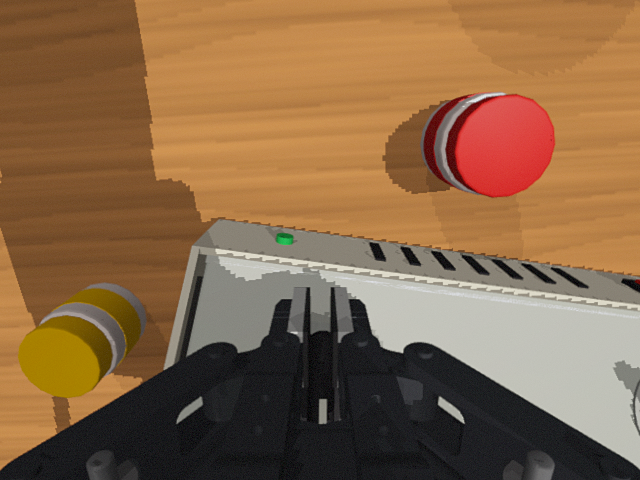

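Request:
{"fn": "step_arm", "kwargs": {
  "targets": [
    [[0,-0.042,-0.006,0.061,0],[0,-0.042,-0.006,0.061,0],[0,0,0,0,0]]
  ]
}}

```text
time: 18.72
eef_pos: [0.5553, -0.0224, 0.0954]
tcp_rot: [0.03, 1.0, -0.0, -0.002]
contact_force: [-7.7, 0.8, 8.3]
opening: 0.102
```

Run:
```python
from geo import *
axisF()
snap('wrist','wrist21.png');heads('wrist21','R')
```

```text
t 18.72 ext [-148.8  -93.7   95.4] yaw -8.1 F_ext [-7.7 -0.7  8.3] Fout 11.2 op 0.102 torq [-0.31  1.11 -0.27]
R door -31.18 flange med -25.03 418 top pct [ 0.59  7.98 14.71] 2825
  wing centre a,b [ 3.5 -1.2] theta mod pi 3.011 len 33.8
```

Request:
{"fn": "step_arm", "kwargs": {
  "targets": [
    [[0,-0.035,-0.005,0.075,0],[0,0,0,0,0],[0,0,0,0,0]]
  ]
}}

```text
time: 19.02
eef_pos: [0.5562, -0.0221, 0.0939]
tcp_rot: [0.03, 1.0, 0.0, -0.003]
contact_force: [-11.2, 1.8, 15.4]
opening: 0.1
```

Run:
```python
from geo import *
axisF()
inc('R',-.12,.012,.6,.012,10)
```

```text
t 19.02 ext [-147.9  -93.2   93.9] yaw -8.2 F_ext [-11.4  -0.4  15.4] Fout 19.1 op 0.100 torq [ 0.12  1.71 -0.19]
-0.05: [0, -0.003, 0.039, 0.002, 1.00]
0.02: [0, -0.002, 0.040, 0.000, 1.01]
0.10: [0, -0.001, 0.040, -0.001, 1.01]
0.17: [0, 0.000, 0.039, -0.003, 1.00]
0.24: [0, 0.001, 0.039, -0.005, 0.99]
0.31: [0, 0.002, 0.039, -0.006, 0.97]
0.38: [0, 0.003, 0.039, -0.008, 0.95]
0.46: [0, 0.004, 0.038, -0.009, 0.93]
0.53: [0, 0.005, 0.038, -0.011, 0.91]
0.60: [0, 0.005, 0.037, -0.012, 0.88]
```

Request:
{"fn": "step_arm", "kwargs": {
  "targets": [
    [[0,0,0.039,0.002,1.0],[0,0,0.04,0,1.0],[0,0.003,0.04,0,1.0],[0,0.005,0.039,0,1.0],[0,0,0,0,0]]
  ]
}}

```text
time: 19.43
eef_pos: [0.5581, -0.0156, 0.0936]
tcp_rot: [0.203, 0.979, 0.0, -0.002]
contact_force: [-8.6, -0.0, 11.0]
opening: 0.096
```

Run:
```python
from geo import *
axisF()
```

```text
t 19.43 ext [-147.4  -86.5   93.6] yaw 11.9 F_ext [-8.4 -1.7 11. ] Fout 13.9 op 0.096 torq [0.72 0.98 0.4 ]
```

Request:
{"fn": "step_arm", "kwargs": {
  "targets": [
    [[0,0.01,0.039,-0.003,1.0],[0,0.01,0.039,-0.004,0.97],[0,0.015,0.039,-0.004,0.95],[0,0.015,0.038,-0.005,0.93],[0,0.02,0.038,-0.005,0.91],[0,0,0,0,0]]
  ]
}}

```text
time: 19.93
eef_pos: [0.5609, -0.0082, 0.0947]
tcp_rot: [0.4, 0.917, -0.0, -0.0]
contact_force: [-7.3, -1.5, 10.3]
opening: 0.1
```

Run:
```python
from geo import *
axisF()
```

```text
t 19.93 ext [-146.1  -78.7   94.7] yaw 35.6 F_ext [-6.9 -2.9 10.3] Fout 12.3 op 0.100 torq [0.96 0.5  0.87]
```

Request:
{"fn": "step_arm", "kwargs": {
  "targets": [
    [[0.45,0,0,-0.05,0],[0.45,0,0,0,0],[0.45,0.1,0,-0.05,0],[0.45,0.4,0,0,0],[0.45,0.7,0,0,0],[0,0.2,0,-0.3,0.9],[0,0,0,0,1],[0,0,0,0,1],[0,0,0,0,1],[0,0,0,0,1]]
  ]
}}

```text
time: 20.77
eef_pos: [0.5225, 0.033, 0.1084]
tcp_rot: [0.587, 0.809, 0.0, 0.0]
contact_force: [-1.0, -0.2, 0.6]
opening: -0.005
```

Request:
{"fn": "step_arm", "kwargs": {
  "targets": [
    [[0,0,0,0,1],[0,0,0,0,1],[0,0,0,0,1],[0,0,0,0,1],[0,0,0,0,1],[0,0,0,0,1],[0,0,0,0,0]]
  ]
}}

```text
time: 21.35
eef_pos: [0.5225, 0.0329, 0.1082]
tcp_rot: [0.776, 0.631, -0.0, -0.0]
contact_force: [0.1, -0.1, 0.2]
opening: -0.004
```

Run:
```python
from geo import *
axisF()
go(np.array([-.185,-.107,.112]),90)
```

```text
t 21.35 ext [-192.   -46.1  108.2] yaw 90.2 F_ext [ 0.1 -0.1  0.2] Fout 0.1 op -0.004 torq [ 0.01  0.01 -0.03]
at [-192.   -46.1  108.2] yaw 90.2 F [ 0.1 -0.1  0.2] op -0.004 t 21.35
need x -1.521 y 0.180 z -0.095 turn -0.04
```

Request:
{"fn": "step_arm", "kwargs": {
  "targets": [
    [[0,-0.5,0,-0.1,0],[0,-0.5,0.08,0,0],[0,-0.52,0.1,0,0],[0,0,0,0,0]]
  ]
}}

```text
time: 21.68
eef_pos: [0.5176, -0.0307, 0.1126]
tcp_rot: [0.775, 0.631, -0.0, 0.001]
contact_force: [1.2, -0.1, 0.3]
opening: -0.003
```

Run:
```python
from geo import *
axisF()
snap('wrist','wrist22.png');heads('wrist22','R')
# contact point of the wing top edge for theta
for th in (.4,.5,.6,.8,1.2,1.5):
  for r in (.013,):
    p=head(YH['R'],.010,r*np.cos(th)+.0045*np.sin(th),.013,r*np.sin(th)-.0045*np.cos(th));print(th,(p*1000).round(1),'pusher centre',(p[:2]*1000-[14.5,11]).round(1))
```

```text
t 21.68 ext [-184.  -109.4  112.6] yaw 90.1 F_ext [1.2 0.1 0.3] Fout -0.4 op -0.003 torq [ 0.02 -0.05  0.02]
R door -31.02 flange med -23.09 3013 top pct [1.55 2.54 3.33] 3044
  wing centre a,b [-1.3  0.3] theta mod pi -2.699 len 37.0
0.4 [-148.9  -90.1  121.1] pusher centre [-163.4 -101.1]
0.5 [-148.7  -88.7  121.2] pusher centre [-163.2  -99.7]
0.6 [-148.5  -87.4  121.3] pusher centre [-163.   -98.4]
0.8 [-147.7  -84.8  121.9] pusher centre [-162.2  -95.8]
1.2 [-144.9  -80.5  123.8] pusher centre [-159.4  -91.5]
1.5 [-142.1  -78.4  125.9] pusher centre [-156.6  -89.4]
```

View pics/wrist22.png

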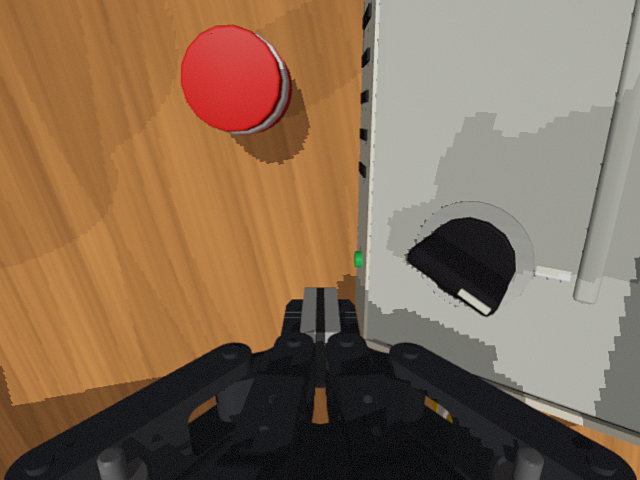

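Request:
{"fn": "step_arm", "kwargs": {
  "targets": [
    [[0,0,0.25,0,0],[0,0.06,0.25,0,0],[0,0,0.07,0,0],[0,0.09,0.01,0,0],[0,0.09,0.01,0,0],[0,0.09,0.01,0,0],[0,0,0,0,0]]
  ]
}}

```text
time: 22.32
eef_pos: [0.5435, -0.0198, 0.1122]
tcp_rot: [0.775, 0.632, -0.001, 0.0]
contact_force: [0.0, -1.7, -1.1]
opening: -0.002
```

Run:
```python
from geo import *
axisF()
```

```text
t 22.32 ext [-160.9  -93.5  112.2] yaw 90.0 F_ext [ 0.3 -1.6 -1.1] Fout -1.1 op -0.002 torq [-0.26  0.04 -0.04]
```

Request:
{"fn": "step_arm", "kwargs": {
  "targets": [
    [[0,0.067,0.033,0,0],[0,0.067,0.033,0,0],[0,0.067,0.04,0,0],[0,0.067,0.05,0,0],[0,0.067,0.05,0,0],[0,0,0,0,0]]
  ]
}}

```text
time: 22.82
eef_pos: [0.5531, -0.0076, 0.113]
tcp_rot: [0.775, 0.631, -0.001, -0.003]
contact_force: [-7.8, 1.3, 5.4]
opening: -0.001
```

Run:
```python
from geo import *
axisF()
snap('wrist','wrist23.png')
```

```text
t 22.82 ext [-153.8  -79.7  113. ] yaw 90.1 F_ext [-7.9 -0.3  5.4] Fout 9.0 op -0.001 torq [0.15 1.06 0.01]
```

View pics/wrist23.png

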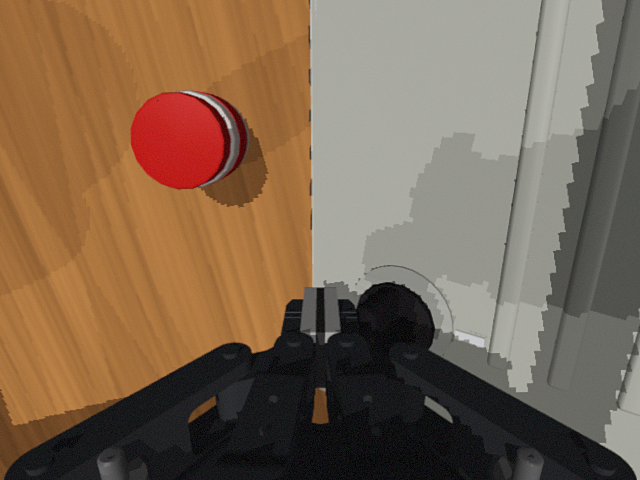

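Request:
{"fn": "step_arm", "kwargs": {
  "targets": [
    [[0,0.02,0.05,0,0],[0,0.02,0.05,0,0],[0,0,0.05,0,0],[0,0,0,0,0]]
  ]
}}

```text
time: 23.2
eef_pos: [0.5553, -0.0074, 0.111]
tcp_rot: [0.775, 0.632, -0.006, -0.006]
contact_force: [-15.3, -1.1, 6.5]
opening: 0.001
```

Run:
```python
from geo import *
axisF()
```

```text
t 23.20 ext [-151.7  -79.   111. ] yaw 90.1 F_ext [-14.8  -4.2   6.5] Fout 13.8 op 0.001 torq [-0.15  2.24 -0.01]
```

Request:
{"fn": "step_arm", "kwargs": {
  "targets": [
    [[0,0,0.05,0,0],[0,0,0.05,0,0],[0,0,0,0,0]]
  ]
}}

```text
time: 23.45
eef_pos: [0.5567, -0.0076, 0.1099]
tcp_rot: [0.775, 0.632, -0.008, -0.009]
contact_force: [-20.4, 0.2, 8.3]
opening: -0.002
```

Run:
```python
from geo import *
axisF()
```

```text
t 23.45 ext [-150.4  -78.9  109.9] yaw 90.1 F_ext [-20.1  -3.8   8.3] Fout 18.3 op -0.002 torq [ 0.03  3.08 -0.07]
```

Request:
{"fn": "step_arm", "kwargs": {
  "targets": [
    [[0,0,-0.3,0,0],[0,0,-0.7,0,0],[0,-0.5,-0.1,-0.3,0],[0,-0.4,0,-0.3,0],[0,0,0,0,0]]
  ]
}}

```text
time: 23.87
eef_pos: [0.5156, -0.037, 0.1391]
tcp_rot: [0.776, 0.631, 0.002, 0.002]
contact_force: [1.4, -0.3, 0.8]
opening: 0.0
```

Run:
```python
from geo import *
axisF()
snap('wrist','wrist24.png');heads('wrist24','R')
```

```text
t 23.87 ext [-184.7 -116.   139.1] yaw 90.2 F_ext [ 1.4 -0.   0.8] Fout -0.2 op 0.000 torq [-0.05 -0.04 -0.02]
R door -31.01 flange med -20.48 2076 top pct [4.49 5.53 6.26] 2249
  wing centre a,b [-0.7  1.1] theta mod pi -1.593 len 37.3
```

View pics/wrist24.png

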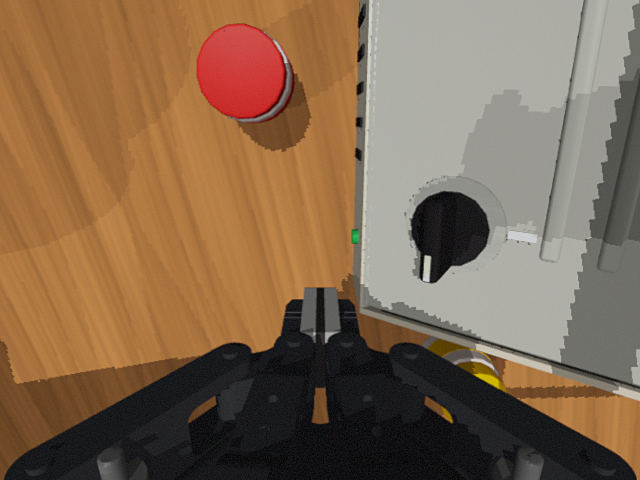

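Request:
{"fn": "step_arm", "kwargs": {
  "targets": [
    [[0,0.6,-0.4,-0.5,-1],[0,0.6,-0.4,-0.5,-1],[0,0.6,-0.2,-0.5,-1],[0,0.6,0,-0.3,-1],[0,0.4,0.1,0,-1],[0,0,0,0,-1],[0,0,0,0,-1],[0,0,0,0,-1],[0,0,0,0,-1],[0,0,0,0,-1]]
  ]
}}

```text
time: 24.75
eef_pos: [0.4833, 0.0826, 0.2078]
tcp_rot: [0.434, 0.901, 0.001, -0.0]
contact_force: [0.7, -0.3, -0.4]
opening: 0.001
```

Request:
{"fn": "step_arm", "kwargs": {
  "targets": [
    [[0,0,0,0,-1],[0,0,0,0,-1],[0,0,0,0,-1],[0,0,0,0,-1],[0,0,0,0,-1],[0,0,0,0,-1],[0,0,0,0,-1],[0,0,0,0,-1],[0,0,0,0,0]]
  ]
}}

```text
time: 25.5
eef_pos: [0.4833, 0.0824, 0.2078]
tcp_rot: [0.101, 0.995, 0.001, -0.0]
contact_force: [-0.1, 0.4, -0.2]
opening: -0.003
```

Run:
```python
from geo import *
axisF()
snap('wrist','wrist25.png');heads('wrist25','R');heads('wrist25','L')
snap('side','side25.png')
C=ext(cloud(load('wrist25')).reshape(-1,3));C=C[np.isfinite(C).all(1)]
for lo,hi in ((-.14,-.12),(-.06,.06),(.12,.14)):
    d=(C[:,1]>lo)&(C[:,1]<hi)&(C[:,0]>-.15)&(C[:,0]<-.03)&(C[:,2]<.19)
    e=C[d];r=(e[:,2]-(.1855+(e[:,0]-.012)*.7002))*.819-.006;k=abs(r)<.012;print(k.sum(),np.median(r[k]),np.polyfit(e[k,0],r[k],1))
```

```text
t 25.50 ext [-240.3   -5.5  207.8] yaw 0.0 F_ext [-0.2  0.3 -0.2] Fout -0.0 op -0.003 torq [ 0.04 -0.04  0.04]
R door -31.05 flange med -20.82 50 top pct None 0Traceback (most recent call last):
  File "<stdin>", line 3, in <module>
  File "geo.py", line 46, in heads
    t=top&(h>np.percentile(h[top],60)-1)
             ~~~~~~~~~~~~~^^^^^^^^^^^
    return _quantile_unchecked(
        a, q, axis, out, overwrite_input, method, keepdims, weights)
    return _ureduce(a,
                    func=_quantile_ureduce_func,
    ...<5 lines>...
                    overwrite_input=overwrite_input,
                    method=method)
    r = func(a, **kwargs)
    result = _quantile(arr,
                       quantiles=q,
    ...<2 lines>...
                       out=out,
                       weights=wgt)
    slices_having_nans = np.isnan(arr[-1, ...])
                                  ~~~^^^^^^^^^
IndexError: index -1 is out of bounds for axis 0 with size 0
```

View pics/wrist25.png

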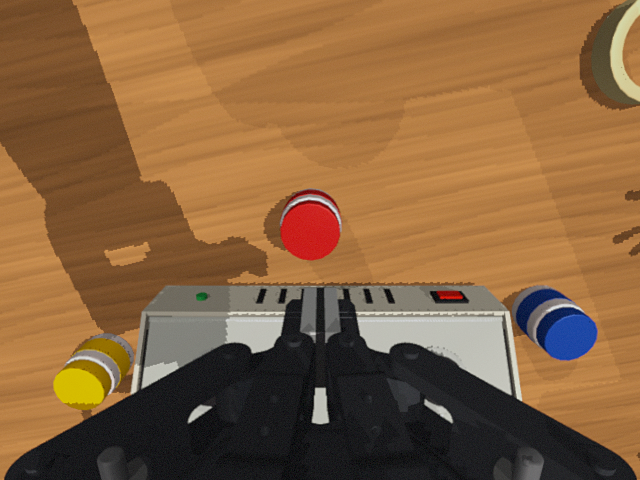

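Request:
{"fn": "step_arm", "kwargs": {
  "targets": [
    [[0,-0.45,0,0,0],[0,-0.45,0,0,0],[0,0,0,0,0]]
  ]
}}

```text
time: 25.8
eef_pos: [0.5206, 0.074, 0.2085]
tcp_rot: [0.103, 0.995, 0.0, 0.001]
contact_force: [0.2, -0.2, -0.4]
opening: 0.001
```

Run:
```python
from geo import *
axisF()
snap('wrist','wrist26.png');heads('wrist26','R');heads('wrist26','L')
snap('side','side26.png')
C=ext(cloud(load('wrist26')).reshape(-1,3));C=C[np.isfinite(C).all(1)]
for lo,hi in ((-.14,-.12),(-.06,.06),(.12,.14)):
    d=(C[:,1]>lo)&(C[:,1]<hi)&(C[:,0]>-.15)&(C[:,0]<-.03)&(C[:,2]<.19)
    e=C[d];r=(e[:,2]-(.1855+(e[:,0]-.012)*.7002))*.819-.006;k=abs(r)<.012;print(k.sum(),np.median(r[k]),np.polyfit(e[k,0],r[k],1) if k.sum()>5 else 0)
```

```text
t 25.80 ext [-202.    -6.2  208.5] yaw 0.3 F_ext [ 0.2 -0.1 -0.4] Fout -0.5 op 0.001 torq [-0.03  0.03  0.01]
R door -31.07 flange med -20.61 783 top pct [4.71 5.62 6.3 ] 766
  wing centre a,b [-0.5 -0. ] theta mod pi -1.575 len 36.5
L door -31.29 flange med -20.77 984 top pct [4.44 5.36 6.09] 826
  wing centre a,b [-0.3 -0.3] theta mod pi -1.278 len 37.2
2265 -0.0005109821358070688 [ 0.00020677 -0.00050028]
5528 -0.0006755203020842827 [ 0.00436389 -0.00010214]
2622 -0.0008436746935547908 [-0.00020096 -0.00086631]
```

View pics/wrist26.png

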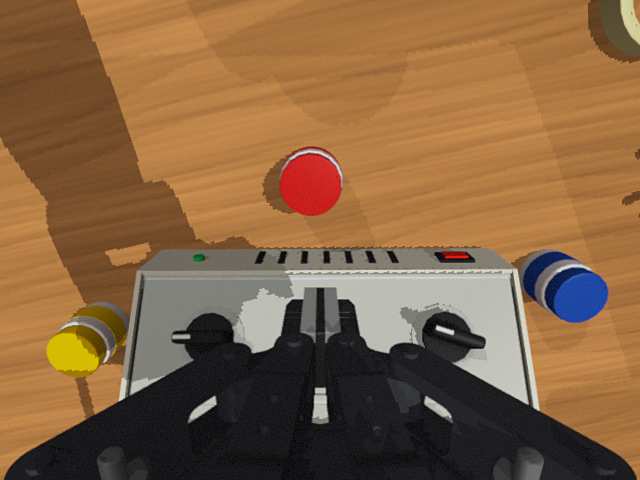

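View pics/side26.png

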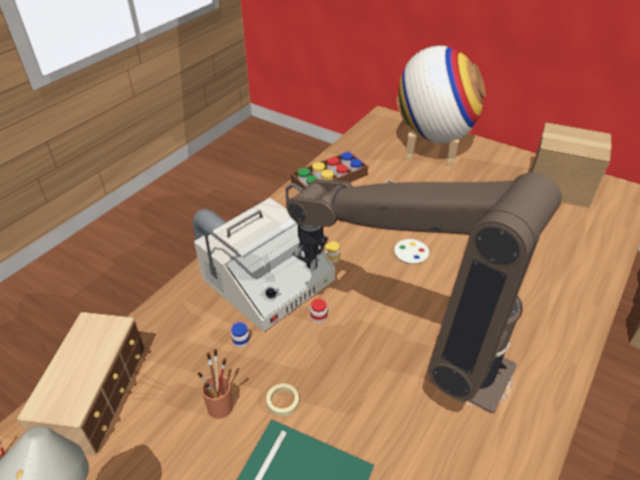

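The wrist picture shows both wings turned to about level: the right head at (210,335) and the left at (450,335). The side picture shows the jars, pot, tape roll and dish where they were. The old filter is hidden behind the arm there. The gripper is clear of everything, so I'm handing the job in.

```bash
python3 -c "
from plant import sign_off
print(sign_off())"
```

```text
the job is handed in; nothing more can be done
None
```

The filter door is shut and both fasteners are caught in their notches. I handed the job in at about 26 s of the 72 s limit.

**What I did:** I pushed the door shut with closed fingers. For each fastener I pinched the wing, pressed it, and turned it slowly anticlockwise until the pin dropped into its slot, at about +0.3 rad on the left and −0.1 rad on the right. I then pressed it to the bottom, started the clockwise turn, let go part-way, and pushed the wing round to its stop with the closed fingertips. The tool stayed upright throughout, since it could not be tilted, so I worked from the front of the lamp bar.

**Last checks from the wrist camera, with nothing touching:**

| Item | Angle | Head depth |
|---|---|---|
| Door | about 0 rad (fit within 0.005) | – |
| Left fastener | 1.86 rad | about 7 mm |
| Right fastener | 1.57 rad | about 7 mm |

- **Contact:** the force on the tool was about 0.5 N or less.
- **Bystanders:** the three jars, brush pot, tape roll and dish looked unmoved in the pictures, though I did not measure their positions. The old filter was hidden behind the arm in the last side picture, so I did not check it; the arm worked well away from it.
- **Disagreement:** the pinch slipped a few millimetres during the right-hand slot search, so I relied on the force drop there, not travel. No final check failed.

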